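# Bleed the vacuum hold-down and clear its blocks

### The job

Let the vacuum out of the hold-down bed: unscrew the small brass knurled lock nut on the bleed valve by a good half turn (anticlockwise from above), then push the freed valve tip all the way down and hold it there for two seconds, and check that the red-knobbed release lever has gone slack by rocking it first anticlockwise (seen from above) and then clockwise until it meets resistance, leaving it in the middle of its free play. Then move every beech block from the bed into the plywood tray, each lying flat on the tray's floor, and only when all are in the tray screw the lock nut fully down again; leave the other things on the worktop where they are.

Things in the scene. Friction and masses are not known exactly. Their poses are not given: they have to be found in the camera images.
- vacuum_bed: aluminium vacuum hold-down plate, 240 (x) x 230 (y) x 20 mm, fixed, with four cells outlined by dark gaskets; origin at the centre of its underside on the worktop, z up. The blocks lie on its top, 20 mm up.
- parts_tray: open plywood tray, outside 226 (x) x 176 (y) x 24 mm high, walls 6 mm thick, floor 6 mm thick, dark liner, fixed; origin at the centre of its underside, z up. It stands left or right of the bed. Inside it is 214 x 164 mm: room for two by two blocks laid along its x.
- vacuum_unit: control unit, blue plate 180 (x) x 160 (y) x 12 mm, fixed, on the other side of the bed than the tray; origin under its centre, z up. Bleed valve at x +35, y +42 mm: grey block 50 mm square up to 38 mm, steel body 32 mm across up to 70 mm, nut up to 84 mm, tip up to 106 mm. Release lever pivots at x +35, y -35 mm and points to -x, towards the robot.
- nut_mid (a point): middle of the knurled lock nut, on the upright valve axis. Nut: brass, 22 mm across, 14 mm high (this point 7 mm above its underside), red mark on top; it turns about the vertical axis and rises 1.5 mm per rad as it unscrews. The stem and tip stand out of its top.
- lock_nut (a joint): angle of the lock nut in rad: 0 screwed fully down on the steel body, growing as it is turned anticlockwise seen from above, at most 5.0; light friction (0.03 N m), stays where it is left.
- tip_top (a point): top centre of the steel valve tip, a pin 9 mm in diameter on the valve axis that stands 22 mm above the nut's top when the nut is screwed down, less as the nut rises.
- valve_tip (a joint): travel of the valve tip in m: 0 up, growing as it is pressed down. Spring 2.5 N at first, 0.5 N more per mm. The nut sits on the tip's stem, so the tip goes down only by the gap under the nut (1.5 mm per rad of unscrewing: about 4.7 mm after half a turn), then stops hard; with the nut screwed down it does not move.
- lever_hinge (a point): pivot of the release lever; its axis is vertical.
- lever_grip (a point): on the axis of the lever's upright red knob, 10 mm below the knob's top. Knob: 18 mm in diameter, 36 mm high, 90 mm from the pivot, its top 70 mm above the worktop; below it the flat steel lever arm, upper face 40 mm above the worktop.
- release_lever (a joint): angle of the release lever in rad about the vertical axis, growing anticlockwise seen from above; 0 is the middle of the free play (yellow mark), the hard stops are at about +0.35 and -0.35 (white marks); light friction (0.04 N m), stays where it is left.
- leg_block_1: beech leg block, a plain bar 30 (x) x 85 (y, the long way) x 30 (z) mm, about 0.06 kg; origin at the centre of its underside as it starts (so its middle is 15 mm along its own z). One of two to four such blocks (absent ones read None), laid on the vacuum bed, long way roughly along the bed's x.
- leg_block_2: beech leg block, a plain bar 30 (x) x 85 (y, the long way) x 30 (z) mm, about 0.06 kg; origin at the centre of its underside as it starts (so its middle is 15 mm along its own z). One of two to four such blocks (absent ones read None), laid on the vacuum bed, long way roughly along the bed's x.
- leg_block_3: beech leg block, a plain bar 30 (x) x 85 (y, the long way) x 30 (z) mm, about 0.06 kg; origin at the centre of its underside as it starts (so its middle is 15 mm along its own z). One of two to four such blocks (absent ones read None), laid on the vacuum bed, long way roughly along the bed's x.
- leg_block_4: beech leg block, a plain bar 30 (x) x 85 (y, the long way) x 30 (z) mm, about 0.06 kg; origin at the centre of its underside as it starts (so its middle is 15 mm along its own z). One of two to four such blocks (absent ones read None), laid on the vacuum bed, long way roughly along the bed's x.
- spanner: steel spanner 161 mm long lying on the worktop in front of the bed; a bystander.
- hex_key: black hex key 65 mm long lying on the worktop; a bystander.
Mind the look-alikes: they are no part of the job. What is shaped like the leg_block_3 but orange or purple is not meant.

How it is judged:
On the way, in this order (a step that is already met when the one before it is completed fails the run):
1. the lock nut is unscrewed by about half a turn (more than 2.6 rad) (value of joint lock_nut above 2.6 rad), for 0.2 s.
2. the freed valve tip is held down more than 3 mm for a second (value of joint valve_tip above 0.003 m), for 1 s.
3. the release lever is rocked anticlockwise to its resistance (beyond +0.3 rad) (value of joint release_lever above 0.3 rad), for 0.1 s.
4. then clockwise to its resistance (beyond -0.3 rad) (value of joint release_lever below -0.3 rad), for 0.1 s.
5. every block lies on the floor of the tray (x of leg_block_1 in the frame of parts_tray between -0.1 and 0.1 m and y of leg_block_1 in the frame of parts_tray between -0.08 and 0.08 m and (z of leg_block_1 in the frame of parts_tray below 0.027 m or (angle between leg_block_1's own z axis and vertical above 2.8 rad and z of leg_block_1 in the frame of parts_tray below 0.042 m)) and z of each of leg_block_1, leg_block_2, leg_block_3, leg_block_4 in the frame of parts_tray above -0.005 m and x of leg_block_2 in the frame of parts_tray between -0.1 and 0.1 m and y of leg_block_2 in the frame of parts_tray between -0.08 and 0.08 m and (z of leg_block_2 in the frame of parts_tray below 0.027 m or (angle between leg_block_2's own z axis and vertical above 2.8 rad and z of leg_block_2 in the frame of parts_tray below 0.042 m)) and x of leg_block_3 in the frame of parts_tray between -0.1 and 0.1 m and y of leg_block_3 in the frame of parts_tray between -0.08 and 0.08 m and (z of leg_block_3 in the frame of parts_tray below 0.027 m or (angle between leg_block_3's own z axis and vertical above 2.8 rad and z of leg_block_3 in the frame of parts_tray below 0.042 m)) and x of leg_block_4 in the frame of parts_tray between -0.1 and 0.1 m and y of leg_block_4 in the frame of parts_tray between -0.08 and 0.08 m and (z of leg_block_4 in the frame of parts_tray below 0.027 m or (angle between leg_block_4's own z axis and vertical above 2.8 rad and z of leg_block_4 in the frame of parts_tray below 0.042 m))), for 0.3 s.
6. after that the lock nut is screwed down again (less than 0.4 rad) (value of joint lock_nut below 0.4 rad), for 0.2 s.
At the end, for the whole second after the job is handed in: Every block present lies at rest on the tray's floor (origin within 100 mm in x and 80 mm in y of the tray's centre, under 27 mm above its underside, or 42 mm if bottom up); the lock nut is below 0.4 rad; the tip is up (under 2 mm); the release lever is within 0.12 rad of the middle of its play (all of step 5 and linear speed of each of leg_block_1, leg_block_2, leg_block_3, leg_block_4 below 0.03 m/s and value of joint lock_nut below 0.4 rad and value of joint valve_tip below 0.002 m and value of joint release_lever between -0.12 and 0.12 rad); the robot touches nothing.
It fails at once if spanner was moved by more than 4 cm (distance of spanner from where it was at the start of the episode above 0.04 m).
It fails at once if hex_key was moved by more than 4 cm (distance of hex_key from where it was at the start of the episode above 0.04 m).
Of leg_block_1, leg_block_2, leg_block_3, leg_block_4 only 2 to 4 are there at a start; the rules pass over those that are not, and their reading is None.
At some moment in a run one of leg_block_1, leg_block_2, leg_block_3, leg_block_4 may be knocked a few centimetres aside while the robot is not near it.
Once in a run the grip may slacken for a moment while it holds something.
It also fails if it takes over 210 s, if anything falls off the work surface, if the arm or the gripper's body presses on something with over 40 N, if the wrist force passes 120 N, or if a joint passes its speed limit or range.

### The arm

A 6-joint arm with a two-finger parallel gripper is mounted at the origin on a cart in front of the work surface, level with it; the furniture and walls round the work are solid. World frame = base frame: x ahead of the robot, y to its left, z up, the work surface at z = 0. Lengths are in m, angles in rad, forces in N, time in s.
With the tool pointing down it reaches from about 0.25 to 0.725 m from the base axis. Payload 9.7 kg.
Tool frame: the origin (TCP) lies at the very end of the fingers, on their centre line; the grasp point (between the pads) lies 19 mm behind it; z points along the fingers, y is the line along which they close (so a half turn about z gives the same grasp; the last joint's range is limited). The gripper opens to 85 mm and grips with 20 to 120 N. Pads are 22 mm wide; open, the fingers measure 114 mm over their backs; the gripper's body (76 mm by 85 mm) begins 54 mm behind the grasp point. The pads swing forward as they close: fully open they stand 13 mm farther back than shut.
Start: joints at [1.183, 0.087, 0.176, 1.66, 0, 1.571], TCP at [0.208, 0.509, 0.231] pointing down, gripper open.
Joint ranges: [-3.13, 3.13], [-0.85, 1.81], [-1.15, 1.24], [-2.2, 2.28], [-1.44, 1.52], [-3.14, 3.14]. Speed limits (rad/s): [2.22, 2.22, 2.57, 3.14, 3.14, 3.14].

### API

Orientations are given as a unit quaternion [w, x, y, z].
In Python, from station import robot gives the robot as it stands.
- The arm moves only by the tool play_rows, never from a script. Its argument "commands" is a list of rows, each an object of numbers: "tx", "ty", "tz": the shift along the tool's x, y, z in mm; "wx", "wy", "wz": the turn, a rotation vector about the tool's x, y, z in units of 5 degrees (1.0 is 5 degrees); "claw": the opening, from 0 (shut) to 1 (fully open). A call has 1 to 8 rows; each row shifts and turns the commanded pose from where the row before left it, along the tool's axes as they then stand; what a row does not reach is not made up. A row lasts 1/12 s, in which the tool goes at most 41.7 mm and 7.16 degrees, less where a joint would pass 70% of its speed; a pose out of reach is approached as far as the arm can. A call is refused whole if a number of a shift passes 41.7 or a number of a turn 1, either way. A call with a gripper value outside its range is refused whole. The fingers move at their own pace and stop on an object; "force" is the grip in N (left out, the last holds). Time passes only in rows, so rows that do not move let the fingers close. It gives the time, the measured TCP pose, the force, the opening and the grip force at its end, in the units of the state.
- robot.sense(): the state, without advancing time (a new reading comes with each control period).
- robot.get_image(name): name is "side" or "top" or "wrist"; returns the picture (480x640x3 uint8, blue, green, red); there is no depth.
- robot.camera_model(name): a dict with "fx", "fy", "cx", "cy" (pixels), "eye" and "attitude" of the camera in the world; the wrist camera has in their place "T_tool_cam" (4x4, takes a point from camera to tool coordinates, whose origin is the TCP and whose axes are the flange's). Camera axes: x right, y up, looking along -z (the intrinsics and any distortion apply to the point x, -y, -z); pixel columns grow to the right and rows downward; lengths in m; the calibration is good to about 2 mm. A picture is of the moment at which its call begins: read the wrist's pose just before it. camera_model takes no time and is no camera call.
- robot.close_job(): hands the job in; it is judged then, once.
The state is a dict: "time": time; "q": joint angles; "dq": joint speeds; "joint_efforts": joint torques, N m; "position": TCP position; "tool_rot": TCP orientation; "ft_force": force on the tool from outside, world axes, zero at the start; "ft_torque": the same for the moment, N m; "grip_width": finger opening in m; "grip_force": force on a finger pad.
Only numpy, scipy, OpenCV 4.12 (cv2) and the standard library are available. Lean on these libraries where they do the work, as an engineer would, in place of code of your own. Each camera call takes 0.05 s, during which the arm holds its last target. There are 200 camera calls.

## Working session

There is one attempt and no reset: what is moved stays moved. The work goes in short steps, Python scripts to look and compute and a tool call to move; the robot and the scene stay as the last step left them, time stands still between calls to the robot, and variables do not carry over. Pictures are saved under pics/ and viewed, at most 14 in all, crops included, and the job is handed in when it is done.

Besides the shell and the picture viewer there is one more tool, called after "Call:" as name(argument=value, ...), one argument or row to a line, values as JSON. play_rows: Moves the arm, as the interface text tells. Its arguments: {"type":"object","properties":{"commands":{"type":"array"},"force":{"type":"number"}},"required":["commands"]}

```bash
ls; mkdir -p pics; python3 - <<'E'
from station import robot
import cv2
print(robot.sense())
for n in ("top","side"):
    print(robot.camera_model(n)); cv2.imwrite(f"pics/{n}0.png",robot.get_image(n))
print(robot.camera_model("wrist"))
E
```

```text
pics
{'time': 0.0, 'q': array([1.18299567e+00, 8.74971603e-02, 1.75069306e-01, 1.65976848e+00,
       1.07063646e-05, 1.57079327e+00]), 'dq': array([-0.00060914, -0.0001181 ,  0.00080568, -0.00055786,  0.00125645,
       -0.00167277]), 'joint_efforts': array([-8.64498143e-04, -5.20384347e+01,  4.64806902e+01,  1.59660674e-02,
       -9.59685008e-05, -1.52619157e-05]), 'position': array([0.20789236, 0.5089416 , 0.2305294 ]), 'tool_rot': array([-1.40135617e-04,  1.92686043e-01,  9.81260209e-01, -6.85852413e-04]), 'ft_force': array([-0.41489931,  0.48620648,  0.13510962]), 'ft_torque': array([ 0.0311344 ,  0.01171084, -0.02728928]), 'grip_force': 0.0, 'grip_width': 0.08540298978866331}
{'fx': 528.9244605568534, 'fy': 528.9244605568534, 'cx': 317.54599647351324, 'cy': 239.44627098070453, 'eye': array([ 0.41635308, -0.07291115,  1.36327298]), 'attitude': array([ 0.71679723,  0.03577979, -0.03252286, -0.69560319])}
{'fx': 543.8793857780912, 'fy': 543.8793857780912, 'cx': 317.6087602252409, 'cy': 232.3894070053662, 'eye': array([0.39203635, 1.34966671, 0.64511897]), 'attitude': array([-0.03388986, -0.03665354,  0.57175145,  0.81890675])}
{'fx': 413.8381625973053, 'fy': 413.8381625973053, 'cx': 316.2342411104173, 'cy': 242.20698448099114, 'T_tool_cam': array([[-1.27649102e-03,  9.46002009e-01,  3.24158249e-01,
         8.35354693e-02],
       [ 9.99997284e-01,  1.83970073e-03, -1.43100795e-03,
        -8.00620644e-04],
       [-1.95009056e-03,  3.24155542e-01, -9.46001788e-01,
        -1.42940374e-01],
       [ 0.00000000e+00,  0.00000000e+00,  0.00000000e+00,
         1.00000000e+00]])}
```

View pics/top0.png

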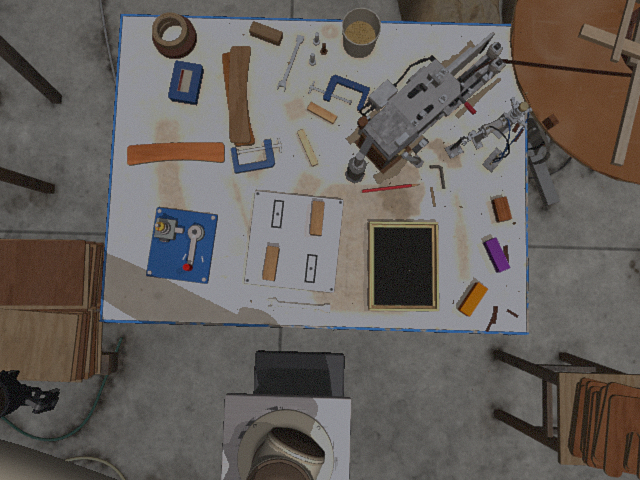

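View pics/side0.png

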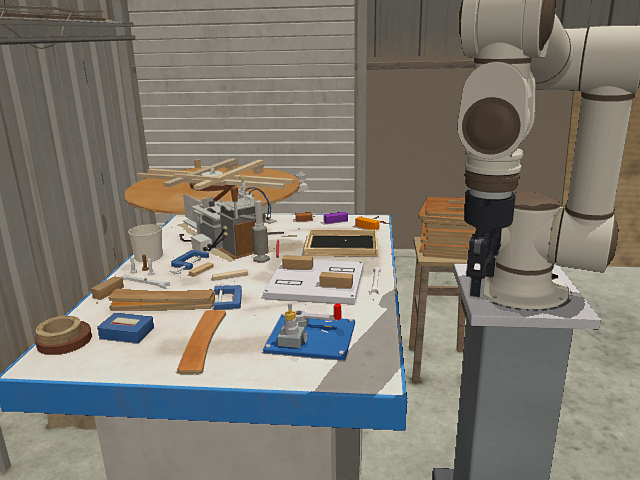

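Top view shows two beech blocks on the bed, at (316,217) and (271,262). The unit is on the left (nut ~(162,227), knob ~(187,268)) and the tray on the right (403,265). The look-alikes are orange (473,299), purple (497,254) and a brown piece (501,209). All three are off the bed, so they aren't meant. I'll enlarge to confirm.

```bash
cat > h.py <<'E'
import numpy as np, cv2
from scipy.spatial.transform import Rotation as R
from station import robot
def rot(q): return R.from_quat(np.r_[q[1:],q[0]]).as_matrix()
def cam(n, st=None):
    m=robot.camera_model(n)
    if n=="wrist":
        st=st or robot.sense(); T=m["T_tool_cam"]; Rt=rot(st["tool_rot"])
        return m,Rt@T[:3,:3],Rt@T[:3,3]+st["position"]
    return m,rot(m["attitude"]),np.array(m["eye"])
def ray(n,uv,z,st=None):
    m,Rc,e=cam(n,st); u,v=uv
    d=Rc@np.array([(u-m["cx"])/m["fx"],-(v-m["cy"])/m["fy"],-1])
    return e+d*(z-e[2])/d[2]
def proj(n,p,st=None):
    m,Rc,e=cam(n,st); c=Rc.T@(np.array(p)-e)
    return m["cx"]-m["fx"]*c[0]/c[2], m["cy"]+m["fy"]*c[1]/c[2]
E
python3 - <<'E'
from h import *
im=cv2.imread("pics/top0.png")
a=cv2.resize(im[180:320,135:345],(800,533),interpolation=cv2.INTER_CUBIC); cv2.imwrite("pics/c1.png",a)
for n,uv,z in [("blockA",(316,217),.05),("blockB",(271,262),.05),("nut",(161,227),.1),("knob",(187,268),.07),("unitc",(181,244),.012),("tray",(403,265),.024),("pivot",(196,232),.05)]:
    print(n,ray("top",uv,z).round(4))
E
```

```text
blockA [ 0.5999 -0.0594  0.05  ]
blockB [0.4838 0.049  0.05  ]
nut [0.5575 0.3124 0.1   ]
knob [0.462 0.252 0.07 ]
unitc [0.525  0.2853 0.012 ]
tray [ 0.4876 -0.2829  0.024 ]
pivot [0.5532 0.2393 0.05  ]
```

View pics/c1.png

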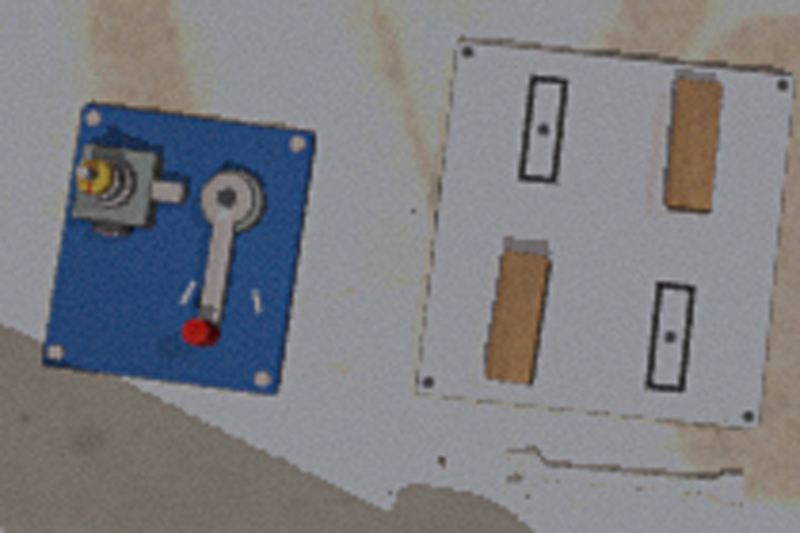

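The crop confirms two brown beech blocks on the bed, centres at crop (693,145) and (518,318). The nut is at (95,177) and the red knob at (200,331). Next I'll fit the unit's pose from its plate corners.

```bash
python3 - <<'E'
from h import *
s=800/210
def c(u,v,z): return ray("top",(135+u/s-.37,180+v/s-.37),z)
C=[c(85,102,.012),c(315,130,.012),c(278,393,.012),c(43,365,.012)]
L=np.array([[90,80],[90,-80],[-90,-80],[-90,80]])/1000
W=np.array(C)[:,:2]; m=W.mean(0); print(np.round(C,4))
H=L.T@(W-m); U,S,V=np.linalg.svd(H); Rm=V.T@U.T; print("yaw",np.arctan2(Rm[1,0],Rm[0,0]), m, "res",np.round(W-m-L@Rm.T,4))
for n,p in [("valve",(.035,.042)),("pivot",(.035,-.035)),("knob0",(-.055,-.035))]: print(n,(m+Rm@p).round(4))
print("tip",c(88,172,.106),"nut",c(96,178,.084),"knob",c(202,328,.07),"piv",c(228,196,.05))
for n,q in [("A",[(676,78),(722,82),(712,212),(666,208)]),("B",[(503,250),(551,255),(533,384),(485,378)])]:
    P=np.array([c(*p,.05)[:2] for p in q]); d=P[0]+P[1]-P[2]-P[3]
    print(n,P.mean(0).round(4),"yaw",np.arctan2(d[1],d[0]),np.linalg.norm(d)/2,np.linalg.norm(P[0]-P[1]))
print(rot(robot.sense()["tool_rot"]).round(3))
E
```

```text
[[0.6206 0.3528 0.012 ]
 [0.6061 0.1958 0.012 ]
 [0.4279 0.212  0.012 ]
 [0.4419 0.3704 0.012 ]]
yaw -0.09232891031629249 [0.52413001 0.2827669 ] res [[-0.0005 -0.0013]
 [-0.0003  0.001 ]
 [ 0.0008  0.0006]
 [-0.     -0.0003]]
valve [0.5629 0.3214]
pivot [0.5558 0.2447]
knob0 [0.4661 0.253 ]
tip [0.56199357 0.31869454 0.106     ] nut [0.56083116 0.32019458 0.084     ] knob [0.46754478 0.25066229 0.07      ] piv [0.55537072 0.243263   0.05      ]
A [ 0.5983 -0.0614] yaw -0.045817872121704954 0.08646118859824815 0.030456283225435515
B [0.482  0.0499] yaw -0.10058505549967658 0.08456541252457186 0.03160984778139764
[[-0.926  0.378 -0.   ]
 [ 0.378  0.926 -0.001]
 [-0.    -0.001 -1.   ]]
```

Call:
play_rows(
  commands=[
    {"tx":-25,"ty":-3},
    {"tx":-36,"ty":-4},
    {"tx":-36,"ty":-4},
    {"tx":-36,"ty":-4},
    {"tx":-36,"ty":-4},
    {"tx":-36,"ty":-4},
    {"tx":-36,"ty":-4},
    {"tx":-36,"ty":-4},
  ],
)

```text
schema error: expected keys tx, ty, tz, wx, wy, wz, claw
```

Call:
play_rows(
  commands=[
    {"tx":-36,"ty":-4},
    {"tx":-36,"ty":-4},
    {"tx":-30,"ty":-3},
    {"tx":-18,"ty":-2},
    {"wz":-1},
    {"wz":-1},
    {"wz":-1,"claw":0.6},
    {"claw":0.6},
  ],
)

```text
schema error: expected keys tx, ty, tz, wx, wy, wz, claw
```

```bash
python3 - <<'E'
from h import *
st=robot.sense(); cv2.imwrite("pics/w1.png",robot.get_image("wrist"))
print(st["position"],st["q"].round(3),rot(st["tool_rot"]).round(3),st["grip_width"])
for p in [(.562,.320,.106),(.562,.32,.07),(.4675,.2507,.07)]: print(proj("wrist",p,st))
E
```

```text
[0.20791802 0.50897514 0.2306511 ] [ 1.183  0.087  0.175  1.66  -0.     1.571] [[-0.926  0.378 -0.   ]
 [ 0.378  0.926 -0.001]
 [-0.    -0.001 -1.   ]] 0.08512115553906638
(np.float64(275.81667182677546), np.float64(616.0247417960509))
(np.float64(278.8942692216319), np.float64(576.4471653142966))
(np.float64(179.52550961751157), np.float64(535.6711071396394))
```

View pics/w1.png

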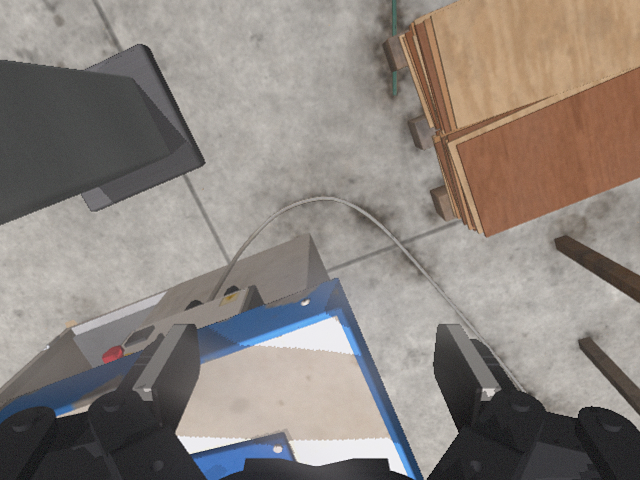

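The picture shows the floor and table edge between the fingers, because the call was refused and the arm has not moved. Every row needs all seven keys.

Call:
play_rows(
  commands=[
    {"tx":-25,"ty":-3,"tz":0,"wx":0,"wy":0,"wz":0,"claw":1},
    {"tx":-36,"ty":-4,"tz":0,"wx":0,"wy":0,"wz":0,"claw":1},
    {"tx":-36,"ty":-4,"tz":0,"wx":0,"wy":0,"wz":0,"claw":1},
    {"tx":-36,"ty":-4,"tz":0,"wx":0,"wy":0,"wz":0,"claw":1},
    {"tx":-36,"ty":-4,"tz":0,"wx":0,"wy":0,"wz":0,"claw":1},
    {"tx":-36,"ty":-4,"tz":0,"wx":0,"wy":0,"wz":0,"claw":1},
    {"tx":-36,"ty":-4,"tz":0,"wx":0,"wy":0,"wz":0,"claw":1},
    {"tx":-36,"ty":-4,"tz":0,"wx":0,"wy":0,"wz":0,"claw":1},
  ],
)

```text
time: 0.82
position: [0.454, 0.3745, 0.2311]
tool_rot: [-0.0, 0.193, 0.981, -0.0]
ft_force: [0.4, 0.3, -0.4]
grip_width: 0.0853
grip_force: 0.0
```

Call:
play_rows(
  commands=[
    {"tx":-36,"ty":-4,"tz":0,"wx":0,"wy":0,"wz":0,"claw":0.6},
    {"tx":-36,"ty":-4,"tz":0,"wx":0,"wy":0,"wz":0,"claw":0.6},
    {"tx":-30,"ty":-3,"tz":0,"wx":0,"wy":0,"wz":0,"claw":0.6},
    {"tx":-18,"ty":-2,"tz":0,"wx":0,"wy":0,"wz":0,"claw":0.6},
    {"tx":0,"ty":0,"tz":0,"wx":0,"wy":0,"wz":-1,"claw":0.6},
    {"tx":0,"ty":0,"tz":0,"wx":0,"wy":0,"wz":-1,"claw":0.6},
    {"tx":0,"ty":0,"tz":0,"wx":0,"wy":0,"wz":-1,"claw":0.6},
    {"tx":0,"ty":0,"tz":0,"wx":0,"wy":0,"wz":0,"claw":0.6},
  ],
)

```text
time: 1.48
position: [0.559, 0.3181, 0.2307]
tool_rot: [-0.0, 0.061, 0.998, -0.0]
ft_force: [0.6, -0.4, 0.0]
grip_width: 0.0512
grip_force: 0.0
```

```bash
python3 - <<'E'
from h import *
st=robot.sense(); cv2.imwrite("pics/w2.png",robot.get_image("wrist"))
print(st["position"],st["q"].round(3),rot(st["tool_rot"]).round(3),st["grip_width"])
for p in [(.562,.320,.106),(.562,.32,.07),(.4675,.2507,.07)]: print(proj("wrist",p,st))
E
```

```text
[0.55898055 0.31806659 0.23072812] [ 0.517  0.323  0.451  1.699 -0.     0.64 ] [[-0.993  0.122 -0.001]
 [ 0.122  0.993 -0.   ]
 [ 0.001 -0.001 -1.   ]] 0.05123372967765739
(np.float64(320.2745089223945), np.float64(234.8573981711256))
(np.float64(319.77291809961304), np.float64(220.34602803765807))
(np.float64(204.37826591759892), np.float64(102.29346882802008))
```

View pics/w2.png

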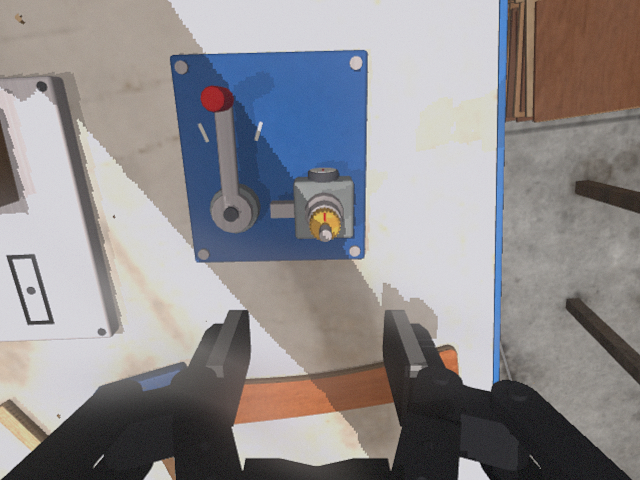

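The picture shows the tip top at (325,236), nut at (324,222), red knob top at (212,99) and pivot at (231,213).

```bash
python3 - <<'E'
from h import *
st=robot.sense()
for n,uv,z in [("tip",(325,236),.106),("nut",(324,223),.084),("knobtop",(212,98),.07),("pivot",(231,213),.05)]: print(n,ray("wrist",uv,z,st).round(4))
C=[ray("wrist",p,.012,st) for p in [(204,255),(355,252),(356,63),(181,67)]]  # screws
print(np.round(C,4),np.mean(C,0))
# side view closeup and tip triangulation
im=cv2.imread("pics/side0.png"); cv2.imwrite("pics/s_c.png",cv2.resize(im[290:370,250:365],(800,556),interpolation=cv2.INTER_CUBIC))
for p in [(.562,.320,.106),(.4675,.2507,.07)]: print(proj("side",p))
E
```

```text
tip [0.5632 0.3232 0.106 ]
nut [0.5604 0.3233 0.084 ]
knobtop [0.465  0.2571 0.07  ]
pivot [0.5523 0.2493 0.05  ]
[[0.5978 0.2072 0.012 ]
 [0.6131 0.3473 0.012 ]
 [0.4517 0.3641 0.012 ]
 [0.4366 0.2237 0.012 ]] [0.52479967 0.28557904 0.012     ]
(np.float64(290.8099067400433), np.float64(302.39003458946434))
(np.float64(337.1355353400382), np.float64(303.5085050358201))
```

View pics/s_c.png

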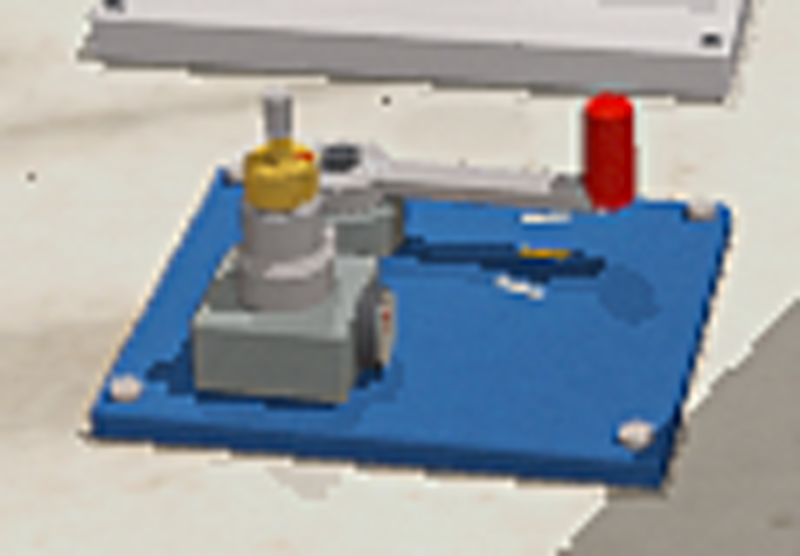

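Side crop shows tip at (278,97) and knob top at (609,100), which agree with the predictions. Valve axis is about (0.5625, 0.3215). Descending on the nut.

Call:
play_rows(
  commands=[
    {"tx":-3,"ty":3.8,"tz":5,"wx":0,"wy":0,"wz":0,"claw":0.6},
    {"tx":0,"ty":0,"tz":30,"wx":0,"wy":0,"wz":0,"claw":0.6},
    {"tx":0,"ty":0,"tz":30,"wx":0,"wy":0,"wz":0,"claw":0.6},
    {"tx":0,"ty":0,"tz":30,"wx":0,"wy":0,"wz":0,"claw":0.6},
    {"tx":0,"ty":0,"tz":30,"wx":0,"wy":0,"wz":0,"claw":0.6},
    {"tx":0,"ty":0,"tz":20,"wx":0,"wy":0,"wz":0,"claw":0.6},
    {"tx":0,"ty":0,"tz":12,"wx":0,"wy":0,"wz":0,"claw":0.6},
    {"tx":0,"ty":0,"tz":0,"wx":0,"wy":0,"wz":0,"claw":0.4},
  ],
  force=20,
)

```text
time: 2.2
position: [0.561, 0.3211, 0.071]
tool_rot: [-0.002, 0.064, 0.998, -0.001]
ft_force: [-0.6, 0.5, -1.0]
grip_width: 0.0407
grip_force: 0.0
```

Call:
play_rows(
  commands=[
    {"tx":0,"ty":0,"tz":0,"wx":0,"wy":0,"wz":0,"claw":0.3},
    {"tx":0,"ty":0,"tz":0,"wx":0,"wy":0,"wz":0,"claw":0.2},
    {"tx":0,"ty":0,"tz":0,"wx":0,"wy":0,"wz":0,"claw":0.1},
    {"tx":0,"ty":0,"tz":0,"wx":0,"wy":0,"wz":0,"claw":0.1},
    {"tx":0,"ty":0,"tz":0,"wx":0,"wy":0,"wz":0,"claw":0.1},
    {"tx":0,"ty":0,"tz":0,"wx":0,"wy":0,"wz":0,"claw":0.1},
  ],
  force=20,
)

```text
time: 2.7
position: [0.5629, 0.3233, 0.076]
tool_rot: [0.001, 0.063, 0.998, 0.002]
ft_force: [-0.2, 6.1, -4.4]
grip_width: 0.0193
grip_force: 20.1
```

```bash
python3 - <<'E'
from h import *
st=robot.sense(); print(st); cv2.imwrite("pics/w3.png",robot.get_image("wrist")[60:,120:520])
E
```

```text
{'time': 2.7, 'q': array([0.52054094, 0.31601621, 0.14243391, 1.39417879, 0.00183235,
       0.64622483]), 'dq': array([ 0.00023222,  0.00043411,  0.00027225, -0.00081668, -0.00074733,
       -0.00073378]), 'joint_efforts': array([-3.41135189e+00, -6.96863937e+01,  4.81273520e+01,  1.12412833e+00,
       -1.38405126e+00,  2.03038752e-02]), 'position': array([0.56286831, 0.32328328, 0.07595411]), 'tool_rot': array([7.61935757e-04, 6.27991029e-02, 9.98024614e-01, 1.60062586e-03]), 'ft_force': array([-0.15959978,  6.12382885, -4.40072781]), 'ft_torque': array([ 1.09933865, -0.00530782,  0.01025704]), 'grip_force': 20.1486799120903, 'grip_width': 0.019296725609807896}
```

View pics/w3.png

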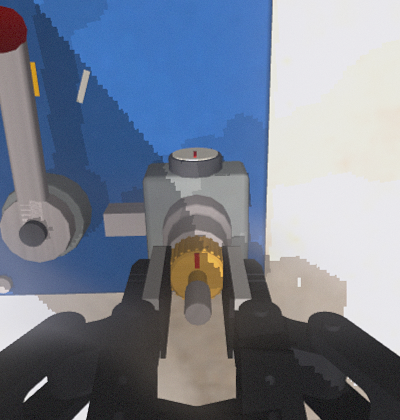

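Call:
play_rows(
  commands=[
    {"tx":0,"ty":2,"tz":0,"wx":0,"wy":0,"wz":0,"claw":0.1},
    {"tx":0,"ty":0,"tz":0,"wx":0,"wy":0,"wz":0,"claw":0.1},
    {"tx":0,"ty":0,"tz":-0.1,"wx":0,"wy":0,"wz":-1,"claw":0.1},
    {"tx":0,"ty":0,"tz":-0.1,"wx":0,"wy":0,"wz":-1,"claw":0.1},
    {"tx":0,"ty":0,"tz":-0.1,"wx":0,"wy":0,"wz":-1,"claw":0.1},
    {"tx":0,"ty":0,"tz":-0.1,"wx":0,"wy":0,"wz":-1,"claw":0.1},
    {"tx":0,"ty":0,"tz":-0.1,"wx":0,"wy":0,"wz":-1,"claw":0.1},
    {"tx":0,"ty":0,"tz":-0.1,"wx":0,"wy":0,"wz":-1,"claw":0.1},
  ],
  force=30,
)

```text
time: 3.42
position: [0.563, 0.3235, 0.0764]
tool_rot: [0.001, -0.199, 0.98, -0.0]
ft_force: [-2.1, -3.4, 1.3]
grip_width: 0.0188
grip_force: 30.7
```

```bash
python3 - <<'E'
from h import *
st=robot.sense(); print(st["position"],st["q"][5],st["ft_force"],st["ft_torque"],st["grip_width"]); cv2.imwrite("pics/w4.png",robot.get_image("wrist")[200:440,200:440])
E
```

```text
[0.56298253 0.32353882 0.07644353] 0.12065717457988694 [-2.11175825 -3.43027117  1.30224785] [-0.59694479  0.40672942 -0.04766545] 0.018757229730292597
```

View pics/w4.png

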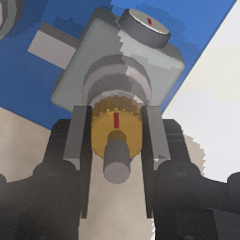

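The red mark stays upright between the pads at (116,121) while the body has rotated, so the nut is turning with the gripper. Continuing.

Call:
play_rows(
  commands=[
    {"tx":0,"ty":0,"tz":-0.1,"wx":0,"wy":0,"wz":-1,"claw":0.1},
    {"tx":0,"ty":0,"tz":-0.1,"wx":0,"wy":0,"wz":-1,"claw":0.1},
    {"tx":0,"ty":0,"tz":-0.1,"wx":0,"wy":0,"wz":-1,"claw":0.1},
    {"tx":0,"ty":0,"tz":-0.1,"wx":0,"wy":0,"wz":-1,"claw":0.1},
    {"tx":0,"ty":0,"tz":-0.1,"wx":0,"wy":0,"wz":-1,"claw":0.1},
    {"tx":0,"ty":0,"tz":-0.1,"wx":0,"wy":0,"wz":-1,"claw":0.1},
    {"tx":0,"ty":0,"tz":-0.1,"wx":0,"wy":0,"wz":-1,"claw":0.1},
    {"tx":0,"ty":0,"tz":-0.1,"wx":0,"wy":0,"wz":-1,"claw":0.1},
  ],
)

```text
time: 4.13
position: [0.5631, 0.3235, 0.0771]
tool_rot: [0.001, -0.521, 0.853, -0.0]
ft_force: [-2.5, -3.2, 1.4]
grip_width: 0.019
grip_force: 30.8
```

Call:
play_rows(
  commands=[
    {"tx":0,"ty":0,"tz":-0.1,"wx":0,"wy":0,"wz":-1,"claw":0.1},
    {"tx":0,"ty":0,"tz":-0.1,"wx":0,"wy":0,"wz":-1,"claw":0.1},
    {"tx":0,"ty":0,"tz":-0.1,"wx":0,"wy":0,"wz":-1,"claw":0.1},
    {"tx":0,"ty":0,"tz":-0.1,"wx":0,"wy":0,"wz":-1,"claw":0.1},
    {"tx":0,"ty":0,"tz":-0.1,"wx":0,"wy":0,"wz":-1,"claw":0.1},
    {"tx":0,"ty":0,"tz":-0.1,"wx":0,"wy":0,"wz":-1,"claw":0.1},
    {"tx":0,"ty":0,"tz":-0.1,"wx":0,"wy":0,"wz":-1,"claw":0.1},
    {"tx":0,"ty":0,"tz":-0.1,"wx":0,"wy":0,"wz":-1,"claw":0.1},
  ],
)

```text
time: 4.8
position: [0.5631, 0.3236, 0.078]
tool_rot: [-0.001, 0.782, -0.623, 0.001]
ft_force: [-2.7, -2.7, 1.9]
grip_width: 0.0192
grip_force: 30.8
```

Call:
play_rows(
  commands=[
    {"tx":0,"ty":0,"tz":-0.1,"wx":0,"wy":0,"wz":-1,"claw":0.1},
    {"tx":0,"ty":0,"tz":-0.1,"wx":0,"wy":0,"wz":-1,"claw":0.1},
    {"tx":0,"ty":0,"tz":-0.1,"wx":0,"wy":0,"wz":-1,"claw":0.1},
    {"tx":0,"ty":0,"tz":-0.1,"wx":0,"wy":0,"wz":-1,"claw":0.1},
    {"tx":0,"ty":0,"tz":-0.1,"wx":0,"wy":0,"wz":-1,"claw":0.1},
    {"tx":0,"ty":0,"tz":-0.1,"wx":0,"wy":0,"wz":-1,"claw":0.1},
    {"tx":0,"ty":0,"tz":-0.1,"wx":0,"wy":0,"wz":-1,"claw":0.1},
    {"tx":0,"ty":0,"tz":-0.1,"wx":0,"wy":0,"wz":-1,"claw":0.1},
  ],
)

```text
time: 5.47
position: [0.5632, 0.3236, 0.0788]
tool_rot: [-0.001, 0.948, -0.318, 0.001]
ft_force: [-2.2, -2.6, 2.5]
grip_width: 0.0191
grip_force: 30.8
```

```bash
python3 - <<'E'
from h import *
st=robot.sense(); print(st["position"],st["q"][5],st["ft_force"],st["ft_torque"],st["grip_width"]); cv2.imwrite("pics/w5.png",robot.get_image("wrist")[200:440,200:440])
E
```

```text
[0.56315825 0.32363774 0.07884517] -1.9716196045276884 [-2.21093059 -2.63372644  2.51828605] [-0.51413923  0.3240158  -0.06951884] 0.019069846138387653
```

Call:
play_rows(
  commands=[
    {"tx":0,"ty":0,"tz":-0.2,"wx":0,"wy":0,"wz":-1,"claw":0.1},
    {"tx":0,"ty":0,"tz":-0.2,"wx":0,"wy":0,"wz":-1,"claw":0.1},
    {"tx":0,"ty":0,"tz":-0.2,"wx":0,"wy":0,"wz":-1,"claw":0.1},
    {"tx":0,"ty":0,"tz":-0.2,"wx":0,"wy":0,"wz":-1,"claw":0.1},
    {"tx":0,"ty":0,"tz":-0.2,"wx":0,"wy":0,"wz":-1,"claw":0.1},
    {"tx":0,"ty":0,"tz":-0.2,"wx":0,"wy":0,"wz":-1,"claw":0.1},
    {"tx":0,"ty":0,"tz":-0.1,"wx":0,"wy":0,"wz":-1,"claw":0.1},
    {"tx":0,"ty":0,"tz":0,"wx":0,"wy":0,"wz":0,"claw":0.1},
  ],
)

```text
time: 6.18
position: [0.5631, 0.3237, 0.0798]
tool_rot: [-0.0, 1.0, -0.019, 0.001]
ft_force: [-0.9, -2.8, 2.2]
grip_width: 0.0192
grip_force: 30.8
```

Call:
play_rows(
  commands=[
    {"tx":0,"ty":0,"tz":0,"wx":0,"wy":0,"wz":0,"claw":0.1},
    {"tx":0,"ty":0,"tz":0,"wx":0,"wy":0,"wz":0,"claw":0.5},
    {"tx":0,"ty":0,"tz":0,"wx":0,"wy":0,"wz":0,"claw":0.5},
    {"tx":0,"ty":0,"tz":0,"wx":0,"wy":0,"wz":0,"claw":0.5},
    {"tx":0,"ty":0,"tz":-20,"wx":0,"wy":0,"wz":0,"claw":0.5},
    {"tx":0,"ty":0,"tz":-25,"wx":0,"wy":0,"wz":0,"claw":0.5},
    {"tx":0,"ty":0,"tz":-10,"wx":0,"wy":0,"wz":0,"claw":0},
    {"tx":0,"ty":0,"tz":0,"wx":0,"wy":0,"wz":0,"claw":0},
  ],
)

```text
time: 6.85
position: [0.5637, 0.3245, 0.1366]
tool_rot: [-0.001, 1.0, -0.02, 0.002]
ft_force: [1.0, 0.9, 0.1]
grip_width: 0.0193
grip_force: 0.0
```

Call:
play_rows(
  commands=[
    {"tx":0,"ty":0,"tz":0,"wx":0,"wy":0,"wz":0,"claw":0},
    {"tx":0,"ty":0,"tz":0,"wx":0,"wy":0,"wz":0,"claw":0},
    {"tx":0,"ty":0,"tz":0,"wx":0,"wy":0,"wz":0,"claw":0},
    {"tx":0,"ty":0,"tz":0,"wx":0,"wy":0,"wz":0,"claw":0},
  ],
)

```text
time: 7.18
position: [0.5622, 0.3234, 0.1322]
tool_rot: [0.0, 1.0, -0.019, -0.001]
ft_force: [-0.3, -0.0, 0.0]
grip_width: 0.0
grip_force: 0.0
```

```bash
python3 - <<'E'
from h import *
st=robot.sense(); print(st["position"],st["q"][5],st["ft_force"],st["ft_torque"],st["grip_width"]); 
R_=rot(st["tool_rot"]); print(R_.round(3)); print("to axis, mm tool", (R_.T@(np.array([.5632,.3236,.106])-st["position"])*1000).round(1))
cv2.imwrite("pics/w5.png",robot.get_image("wrist")[200:440,200:440])
E
```

```text
[0.56215199 0.32342572 0.13219612] -2.5806390896304627 [-0.32745689 -0.02010311  0.00452219] [-0.06276799  0.00636124 -0.05480642] 3.986013790063737e-05
[[ 0.999 -0.039 -0.002]
 [-0.039 -0.999 -0.001]
 [-0.002  0.001 -1.   ]]
to axis, mm tool [ 1.1 -0.2 26.2]
```

View pics/w5.png

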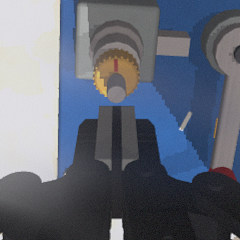

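The picture shows the shut fingers over the tip, with the nut mark turned with the gripper (about 3.2 rad).

Call:
play_rows(
  commands=[
    {"tx":1,"ty":0,"tz":12,"wx":0,"wy":0,"wz":0,"claw":0},
    {"tx":0,"ty":0,"tz":8,"wx":0,"wy":0,"wz":0,"claw":0},
    {"tx":0,"ty":0,"tz":5,"wx":0,"wy":0,"wz":0,"claw":0},
    {"tx":0,"ty":0,"tz":2,"wx":0,"wy":0,"wz":0,"claw":0},
    {"tx":0,"ty":0,"tz":2,"wx":0,"wy":0,"wz":0,"claw":0},
    {"tx":0,"ty":0,"tz":2,"wx":0,"wy":0,"wz":0,"claw":0},
    {"tx":0,"ty":0,"tz":0,"wx":0,"wy":0,"wz":0,"claw":0},
    {"tx":0,"ty":0,"tz":0,"wx":0,"wy":0,"wz":0,"claw":0},
  ],
)

```text
time: 7.9
position: [0.5636, 0.3236, 0.103]
tool_rot: [-0.0, 1.0, -0.019, 0.0]
ft_force: [-1.8, -1.1, 3.5]
grip_width: 0.0002
grip_force: 1.5
```

Call:
play_rows(
  commands=[
    {"tx":0,"ty":0,"tz":1,"wx":0,"wy":0,"wz":0,"claw":0},
    {"tx":0,"ty":0,"tz":0,"wx":0,"wy":0,"wz":0,"claw":0},
    {"tx":0,"ty":0,"tz":0,"wx":0,"wy":0,"wz":0,"claw":0},
    {"tx":0,"ty":0,"tz":0,"wx":0,"wy":0,"wz":0,"claw":0},
  ],
)

```text
time: 8.23
position: [0.5637, 0.3237, 0.1018]
tool_rot: [-0.0, 1.0, -0.019, 0.0]
ft_force: [-2.4, -1.9, 3.8]
grip_width: 0.0001
grip_force: 2.0
```

```bash
python3 - <<'E'
from h import *
st=robot.sense(); print(st["position"],st["ft_force"],st["ft_torque"],st["grip_width"]); 
cv2.imwrite("pics/w6.png",robot.get_image("wrist")[200:440,200:440])
E
```

```text
[0.56367427 0.32370772 0.10183019] [-2.44722936 -1.9124583   3.7683944 ] [-0.28915325  0.34267416  0.02458954] 5.012143277625437e-05
```

Call:
play_rows(
  commands=[
    {"tx":0,"ty":0,"tz":1,"wx":0,"wy":0,"wz":0,"claw":0},
    {"tx":0,"ty":0,"tz":1,"wx":0,"wy":0,"wz":0,"claw":0},
    {"tx":0,"ty":0,"tz":1,"wx":0,"wy":0,"wz":0,"claw":0},
    {"tx":0,"ty":0,"tz":1,"wx":0,"wy":0,"wz":0,"claw":0},
    {"tx":0,"ty":0,"tz":0,"wx":0,"wy":0,"wz":0,"claw":0},
    {"tx":0,"ty":0,"tz":0,"wx":0,"wy":0,"wz":0,"claw":0},
    {"tx":0,"ty":0,"tz":0,"wx":0,"wy":0,"wz":0,"claw":0},
    {"tx":0,"ty":0,"tz":0,"wx":0,"wy":0,"wz":0,"claw":0},
  ],
)

```text
time: 8.95
position: [0.5639, 0.3238, 0.1004]
tool_rot: [-0.001, 1.0, -0.019, 0.001]
ft_force: [-7.0, -4.5, 19.1]
grip_width: 0.0001
grip_force: 9.9
```

Call:
play_rows(
  commands=[
    {"tx":0,"ty":0,"tz":1,"wx":0,"wy":0,"wz":0,"claw":0},
    {"tx":0,"ty":0,"tz":0,"wx":0,"wy":0,"wz":0,"claw":0},
    {"tx":0,"ty":0,"tz":0,"wx":0,"wy":0,"wz":0,"claw":0},
    {"tx":0,"ty":0,"tz":0,"wx":0,"wy":0,"wz":0,"claw":0},
    {"tx":0,"ty":0,"tz":0,"wx":0,"wy":0,"wz":0,"claw":0},
    {"tx":0,"ty":0,"tz":0,"wx":0,"wy":0,"wz":0,"claw":0},
    {"tx":0,"ty":0,"tz":0,"wx":0,"wy":0,"wz":0,"claw":0},
    {"tx":0,"ty":0,"tz":0,"wx":0,"wy":0,"wz":0,"claw":0},
  ],
)

```text
time: 9.62
position: [0.5639, 0.3238, 0.1002]
tool_rot: [-0.001, 1.0, -0.019, 0.002]
ft_force: [-9.3, -4.4, 25.5]
grip_width: -0.0002
grip_force: 12.1
```

Call:
play_rows(
  commands=[
    {"tx":0,"ty":0,"tz":0,"wx":0,"wy":0,"wz":0,"claw":0},
    {"tx":0,"ty":0,"tz":0,"wx":0,"wy":0,"wz":0,"claw":0},
    {"tx":0,"ty":0,"tz":0,"wx":0,"wy":0,"wz":0,"claw":0},
    {"tx":0,"ty":0,"tz":0,"wx":0,"wy":0,"wz":0,"claw":0},
    {"tx":0,"ty":0,"tz":0,"wx":0,"wy":0,"wz":0,"claw":0},
    {"tx":0,"ty":0,"tz":0,"wx":0,"wy":0,"wz":0,"claw":0},
    {"tx":0,"ty":0,"tz":0,"wx":0,"wy":0,"wz":0,"claw":0},
    {"tx":0,"ty":0,"tz":0,"wx":0,"wy":0,"wz":0,"claw":0},
  ],
)

```text
time: 10.28
position: [0.564, 0.3238, 0.1002]
tool_rot: [-0.001, 1.0, -0.019, 0.002]
ft_force: [-8.2, -4.3, 24.5]
grip_width: -0.0001
grip_force: 12.1
```

Call:
play_rows(
  commands=[
    {"tx":0,"ty":0,"tz":0,"wx":0,"wy":0,"wz":0,"claw":0},
    {"tx":0,"ty":0,"tz":0,"wx":0,"wy":0,"wz":0,"claw":0},
    {"tx":0,"ty":0,"tz":0,"wx":0,"wy":0,"wz":0,"claw":0},
    {"tx":0,"ty":0,"tz":0,"wx":0,"wy":0,"wz":0,"claw":0},
    {"tx":0,"ty":0,"tz":0,"wx":0,"wy":0,"wz":0,"claw":0},
    {"tx":0,"ty":0,"tz":0,"wx":0,"wy":0,"wz":0,"claw":0},
    {"tx":0,"ty":0,"tz":0,"wx":0,"wy":0,"wz":0,"claw":0},
    {"tx":0,"ty":0,"tz":0,"wx":0,"wy":0,"wz":0,"claw":0},
  ],
)

```text
time: 10.95
position: [0.564, 0.3238, 0.1002]
tool_rot: [-0.001, 1.0, -0.019, 0.002]
ft_force: [-9.2, -5.7, 24.5]
grip_width: -0.0
grip_force: 12.1
```

Call:
play_rows(
  commands=[
    {"tx":0,"ty":0,"tz":0,"wx":0,"wy":0,"wz":0,"claw":0},
    {"tx":0,"ty":0,"tz":0,"wx":0,"wy":0,"wz":0,"claw":0},
    {"tx":0,"ty":0,"tz":-10,"wx":0,"wy":0,"wz":0,"claw":0},
    {"tx":0,"ty":0,"tz":-35,"wx":0,"wy":0,"wz":0,"claw":0.55},
    {"tx":-25,"ty":18,"tz":0,"wx":0,"wy":0,"wz":0,"claw":0.55},
    {"tx":-30,"ty":24,"tz":0,"wx":0,"wy":0,"wz":0,"claw":0.55},
    {"tx":-25,"ty":19,"tz":0,"wx":0,"wy":0,"wz":0,"claw":0.55},
    {"tx":-14,"ty":11,"tz":0,"wx":0,"wy":0,"wz":0,"claw":0.55},
  ],
)

```text
time: 11.62
position: [0.4649, 0.254, 0.1413]
tool_rot: [0.0, 1.0, -0.019, -0.0]
ft_force: [0.1, 0.3, -0.5]
grip_width: 0.0469
grip_force: 0.0
```

Call:
play_rows(
  commands=[
    {"tx":0,"ty":0,"tz":0,"wx":0,"wy":0,"wz":0,"claw":0.55},
    {"tx":0,"ty":0,"tz":0,"wx":0,"wy":0,"wz":0,"claw":0.55},
  ],
)

```text
time: 11.78
position: [0.4668, 0.2552, 0.1418]
tool_rot: [-0.0, 1.0, -0.019, 0.001]
ft_force: [0.5, -0.6, 0.3]
grip_width: 0.0469
grip_force: 0.0
```

```bash
python3 - <<'E'
from h import *
st=robot.sense(); print(st["position"],st["q"].round(3),st["ft_force"],st["grip_width"]); 
R_=rot(st["tool_rot"]); print("to knob, mm tool", (R_.T@(np.array([.4665,.2555,.046])-st["position"])*1000).round(1), proj("wrist",(.4665,.2555,.07),st))
cv2.imwrite("pics/w7.png",robot.get_image("wrist"))
E
```

```text
[0.46679664 0.25522879 0.1418182 ] [ 0.5    0.027 -0.059  1.483  0.    -2.602] [ 0.52306098 -0.55590081  0.31077042] 0.04689353597894645
to knob, mm tool [-0.4 -0.2 95.8] (np.float64(315.37996004272145), np.float64(259.7274080252122))
```

View pics/w7.png

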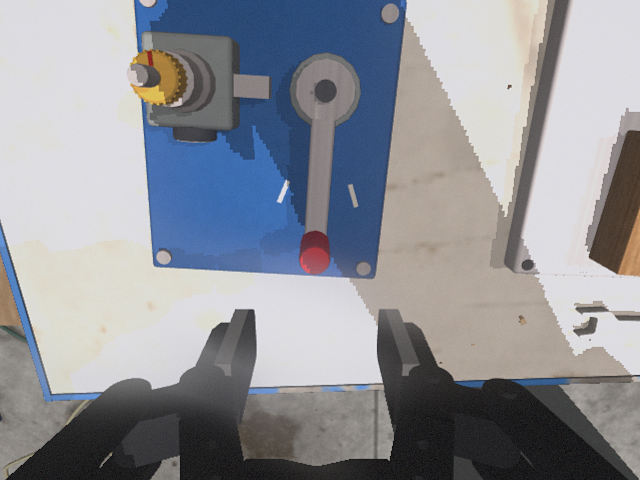

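Knob top is at (314,258), between the open fingers and matching the prediction (315,260). Descending to grip it.

Call:
play_rows(
  commands=[
    {"tx":0,"ty":0,"tz":20,"wx":0,"wy":0,"wz":0,"claw":0.55},
    {"tx":0,"ty":0,"tz":25,"wx":0,"wy":0,"wz":0,"claw":0.55},
    {"tx":0,"ty":0,"tz":25,"wx":0,"wy":0,"wz":0,"claw":0.55},
    {"tx":0,"ty":0,"tz":18,"wx":0,"wy":0,"wz":0,"claw":0.55},
    {"tx":0,"ty":0,"tz":7,"wx":0,"wy":0,"wz":0,"claw":0.4},
    {"tx":0,"ty":0,"tz":0,"wx":0,"wy":0,"wz":0,"claw":0.2},
    {"tx":0,"ty":0,"tz":0,"wx":0,"wy":0,"wz":0,"claw":0.1},
    {"tx":0,"ty":0,"tz":0,"wx":0,"wy":0,"wz":0,"claw":0.1},
  ],
  force=20,
)

```text
time: 12.5
position: [0.4668, 0.2553, 0.0461]
tool_rot: [0.0, 1.0, -0.019, -0.001]
ft_force: [2.2, 0.2, -14.2]
grip_width: 0.0172
grip_force: 21.2
```

Call:
play_rows(
  commands=[
    {"tx":0,"ty":0,"tz":0,"wx":0,"wy":0,"wz":0,"claw":0.1},
    {"tx":0,"ty":0,"tz":0,"wx":0,"wy":0,"wz":0,"claw":0.1},
    {"tx":0,"ty":0,"tz":0,"wx":0,"wy":0,"wz":0,"claw":0.1},
  ],
)

```text
time: 12.75
position: [0.4668, 0.2552, 0.0462]
tool_rot: [0.0, 1.0, -0.019, -0.0]
ft_force: [2.9, 0.7, -18.2]
grip_width: 0.0171
grip_force: 20.9
```

```bash
python3 - <<'E'
from h import *
st=robot.sense(); print(st["position"],st["ft_force"],st["grip_width"],st["grip_force"]); R_=rot(st["tool_rot"])
p=np.array([.5561,.2469])
for a in (0,.12,.24,.33,-.33):
    t=np.pi-.092+a; w=np.r_[p+.09*np.array([np.cos(t),np.sin(t)]),st["position"][2]]
    print(a,w.round(4),(R_.T@(w-st["position"])*1000).round(1))
E
```

```text
[0.46682384 0.25521953 0.04615849] [  2.88739208   0.65649324 -18.23579012] 0.017098696269494947 20.91796785593033
0 [0.4665 0.2552 0.0462] [-0.3  0.1  0. ]
0.12 [0.4661 0.2444 0.0462] [-0.3 10.9  0. ]
0.24 [0.4671 0.2336 0.0462] [ 1.1 21.6  0. ]
0.33 [0.4686 0.2257 0.0462] [ 3.  29.4  0. ]
-0.33 [0.474  0.2838 0.0462] [  6.1 -28.8  -0. ]
```

Call:
play_rows(
  commands=[
    {"tx":0,"ty":5,"tz":0,"wx":0,"wy":0,"wz":0,"claw":0.1},
    {"tx":0,"ty":6,"tz":0,"wx":0,"wy":0,"wz":0,"claw":0.1},
    {"tx":0.5,"ty":6,"tz":0,"wx":0,"wy":0,"wz":0,"claw":0.1},
    {"tx":0.8,"ty":5,"tz":0,"wx":0,"wy":0,"wz":0,"claw":0.1},
    {"tx":1,"ty":4,"tz":0,"wx":0,"wy":0,"wz":0,"claw":0.1},
    {"tx":1,"ty":4,"tz":0,"wx":0,"wy":0,"wz":0,"claw":0.1},
    {"tx":0,"ty":1,"tz":0,"wx":0,"wy":0,"wz":0,"claw":0.1},
    {"tx":0,"ty":0,"tz":0,"wx":0,"wy":0,"wz":0,"claw":0.1},
  ],
)

```text
time: 13.42
position: [0.469, 0.2244, 0.0471]
tool_rot: [-0.001, 1.0, -0.02, -0.0]
ft_force: [-2.5, 5.3, -10.9]
grip_width: 0.0169
grip_force: 20.9
```

Call:
play_rows(
  commands=[
    {"tx":0,"ty":1,"tz":0,"wx":0,"wy":0,"wz":0,"claw":0.1},
    {"tx":0,"ty":0,"tz":0,"wx":0,"wy":0,"wz":0,"claw":0.1},
    {"tx":0,"ty":0,"tz":0,"wx":0,"wy":0,"wz":0,"claw":0.1},
  ],
)

```text
time: 13.67
position: [0.469, 0.2243, 0.0471]
tool_rot: [-0.002, 1.0, -0.019, 0.0]
ft_force: [-2.3, 9.4, -11.6]
grip_width: 0.0172
grip_force: 20.9
```

It met the stop (angle about +0.35). Now clockwise.

Call:
play_rows(
  commands=[
    {"tx":-1,"ty":-5,"tz":0,"wx":0,"wy":0,"wz":0,"claw":0.1},
    {"tx":-1,"ty":-7,"tz":0,"wx":0,"wy":0,"wz":0,"claw":0.1},
    {"tx":-0.8,"ty":-7,"tz":0,"wx":0,"wy":0,"wz":0,"claw":0.1},
    {"tx":-0.5,"ty":-7,"tz":0,"wx":0,"wy":0,"wz":0,"claw":0.1},
    {"tx":0,"ty":-7,"tz":0,"wx":0,"wy":0,"wz":0,"claw":0.1},
    {"tx":0.4,"ty":-7,"tz":0,"wx":0,"wy":0,"wz":0,"claw":0.1},
    {"tx":1,"ty":-7,"tz":0,"wx":0,"wy":0,"wz":0,"claw":0.1},
    {"tx":1.5,"ty":-6,"tz":0,"wx":0,"wy":0,"wz":0,"claw":0.1},
  ],
)

```text
time: 14.33
position: [0.4713, 0.2772, 0.0473]
tool_rot: [-0.0, 1.0, -0.019, 0.001]
ft_force: [-1.1, -1.8, 0.1]
grip_width: 0.0169
grip_force: 21.6
```

Call:
play_rows(
  commands=[
    {"tx":1.5,"ty":-5,"tz":0,"wx":0,"wy":0,"wz":0,"claw":0.1},
    {"tx":1.5,"ty":-4,"tz":0,"wx":0,"wy":0,"wz":0,"claw":0.1},
    {"tx":0.5,"ty":-1,"tz":0,"wx":0,"wy":0,"wz":0,"claw":0.1},
    {"tx":0,"ty":0,"tz":0,"wx":0,"wy":0,"wz":0,"claw":0.1},
    {"tx":0,"ty":0,"tz":0,"wx":0,"wy":0,"wz":0,"claw":0.1},
    {"tx":0,"ty":0,"tz":0,"wx":0,"wy":0,"wz":0,"claw":0.1},
  ],
)

```text
time: 14.83
position: [0.4746, 0.2861, 0.0472]
tool_rot: [0.0, 1.0, -0.019, 0.0]
ft_force: [-3.2, -4.2, 4.3]
grip_width: 0.0171
grip_force: 22.1
```

Call:
play_rows(
  commands=[
    {"tx":-1.5,"ty":5,"tz":0,"wx":0,"wy":0,"wz":0,"claw":0.1},
    {"tx":-2,"ty":7,"tz":0,"wx":0,"wy":0,"wz":0,"claw":0.1},
    {"tx":-1.5,"ty":7,"tz":0,"wx":0,"wy":0,"wz":0,"claw":0.1},
    {"tx":-1,"ty":7,"tz":0,"wx":0,"wy":0,"wz":0,"claw":0.1},
    {"tx":-0.9,"ty":5,"tz":0,"wx":0,"wy":0,"wz":0,"claw":0.1},
    {"tx":0,"ty":0,"tz":0,"wx":0,"wy":0,"wz":0,"claw":0.1},
    {"tx":0,"ty":0,"tz":0,"wx":0,"wy":0,"wz":0,"claw":0.1},
    {"tx":0,"ty":0,"tz":0,"wx":0,"wy":0,"wz":0,"claw":0.1},
  ],
)

```text
time: 15.5
position: [0.4667, 0.2554, 0.0471]
tool_rot: [-0.0, 1.0, -0.02, 0.0]
ft_force: [-1.9, -0.0, 4.6]
grip_width: 0.0171
grip_force: 22.3
```

Call:
play_rows(
  commands=[
    {"tx":0,"ty":0,"tz":0,"wx":0,"wy":0,"wz":0,"claw":0.55},
    {"tx":0,"ty":0,"tz":0,"wx":0,"wy":0,"wz":0,"claw":0.55},
    {"tx":0,"ty":0,"tz":0,"wx":0,"wy":0,"wz":0,"claw":0.55},
    {"tx":0,"ty":0,"tz":0,"wx":0,"wy":0,"wz":0,"claw":0.55},
    {"tx":0,"ty":0,"tz":-10,"wx":0,"wy":0,"wz":0,"claw":0.55},
    {"tx":0,"ty":0,"tz":-30,"wx":0,"wy":0,"wz":0,"claw":0.7},
    {"tx":0,"ty":0,"tz":-30,"wx":0,"wy":0,"wz":1,"claw":0.7},
    {"tx":0,"ty":0,"tz":-30,"wx":0,"wy":0,"wz":1,"claw":0.7},
  ],
)

```text
time: 16.17
position: [0.466, 0.2552, 0.1483]
tool_rot: [0.0, 0.994, -0.108, -0.0]
ft_force: [0.4, 0.3, 0.6]
grip_width: 0.0596
grip_force: 0.0
```

Call:
play_rows(
  commands=[
    {"tx":0,"ty":0,"tz":-30,"wx":0,"wy":0,"wz":1,"claw":0.7},
    {"tx":0,"ty":0,"tz":-30,"wx":0,"wy":0,"wz":1,"claw":0.7},
    {"tx":0,"ty":0,"tz":-30,"wx":0,"wy":0,"wz":1,"claw":0.7},
    {"tx":0,"ty":0,"tz":-10,"wx":0,"wy":0,"wz":1,"claw":0.7},
    {"tx":0,"ty":0,"tz":0,"wx":0,"wy":0,"wz":1,"claw":0.7},
    {"tx":0,"ty":0,"tz":0,"wx":0,"wy":0,"wz":1,"claw":0.7},
    {"tx":0,"ty":0,"tz":0,"wx":0,"wy":0,"wz":1,"claw":0.7},
    {"tx":0,"ty":0,"tz":0,"wx":0,"wy":0,"wz":1,"claw":0.7},
  ],
)

```text
time: 16.83
position: [0.4663, 0.2553, 0.2474]
tool_rot: [-0.0, 0.897, -0.442, 0.0]
ft_force: [0.2, -0.4, -0.6]
grip_width: 0.0597
grip_force: 0.0
```

Call:
play_rows(
  commands=[
    {"tx":0,"ty":0,"tz":0,"wx":0,"wy":0,"wz":1,"claw":0.7},
    {"tx":0,"ty":0,"tz":0,"wx":0,"wy":0,"wz":1,"claw":0.7},
    {"tx":0,"ty":0,"tz":0,"wx":0,"wy":0,"wz":1,"claw":0.7},
    {"tx":0,"ty":0,"tz":0,"wx":0,"wy":0,"wz":1,"claw":0.7},
    {"tx":0,"ty":0,"tz":0,"wx":0,"wy":0,"wz":1,"claw":0.7},
    {"tx":0,"ty":0,"tz":0,"wx":0,"wy":0,"wz":1,"claw":0.7},
    {"tx":0,"ty":0,"tz":0,"wx":0,"wy":0,"wz":1,"claw":0.7},
    {"tx":0,"ty":0,"tz":0,"wx":0,"wy":0,"wz":1,"claw":0.7},
  ],
)

```text
time: 17.5
position: [0.4663, 0.2553, 0.2473]
tool_rot: [0.0, -0.692, 0.722, -0.0]
ft_force: [-0.2, 0.7, -0.1]
grip_width: 0.06
grip_force: 0.0
```

Call:
play_rows(
  commands=[
    {"tx":0,"ty":0,"tz":0,"wx":0,"wy":0,"wz":1,"claw":0.7},
    {"tx":0,"ty":0,"tz":0,"wx":0,"wy":0,"wz":1,"claw":0.7},
    {"tx":0,"ty":0,"tz":0,"wx":0,"wy":0,"wz":1,"claw":0.7},
    {"tx":0,"ty":0,"tz":0,"wx":0,"wy":0,"wz":1,"claw":0.7},
    {"tx":0,"ty":0,"tz":0,"wx":0,"wy":0,"wz":1,"claw":0.7},
    {"tx":0,"ty":0,"tz":0,"wx":0,"wy":0,"wz":1,"claw":0.7},
    {"tx":0,"ty":0,"tz":0,"wx":0,"wy":0,"wz":1,"claw":0.7},
    {"tx":0,"ty":0,"tz":0,"wx":0,"wy":0,"wz":1,"claw":0.7},
  ],
)

```text
time: 18.17
position: [0.4663, 0.2553, 0.2474]
tool_rot: [0.0, -0.403, 0.915, 0.0]
ft_force: [0.3, -0.2, -0.2]
grip_width: 0.0598
grip_force: 0.0
```

Call:
play_rows(
  commands=[
    {"tx":0,"ty":0,"tz":0,"wx":0,"wy":0,"wz":1,"claw":0.7},
    {"tx":0,"ty":0,"tz":0,"wx":0,"wy":0,"wz":1,"claw":0.7},
    {"tx":0,"ty":0,"tz":0,"wx":0,"wy":0,"wz":1,"claw":0.7},
    {"tx":0,"ty":0,"tz":0,"wx":0,"wy":0,"wz":1,"claw":0.7},
    {"tx":0,"ty":0,"tz":0,"wx":0,"wy":0,"wz":1,"claw":0.7},
    {"tx":0,"ty":0,"tz":0,"wx":0,"wy":0,"wz":1,"claw":0.7},
    {"tx":0,"ty":0,"tz":0,"wx":0,"wy":0,"wz":1,"claw":0.7},
    {"tx":0,"ty":0,"tz":0,"wx":0,"wy":0,"wz":1,"claw":0.7},
  ],
)

```text
time: 18.83
position: [0.4663, 0.2553, 0.2473]
tool_rot: [0.0, -0.066, 0.998, 0.0]
ft_force: [0.7, -0.7, -0.1]
grip_width: 0.0596
grip_force: 0.0
```

```bash
python3 - <<'E'
from h import *
st=robot.sense(); print(st["position"],st["q"].round(3)); R_=rot(st["tool_rot"]);print(R_.round(3))
for w in [(.53,.0,.3)]: print((R_.T@(np.array(w)-st["position"])*1000).round(1))
E
```

```text
[0.46628301 0.25528629 0.24733299] [ 0.501  0.049  0.167  1.689 -0.     0.369]
[[-0.991 -0.131  0.   ]
 [-0.131  0.991  0.   ]
 [-0.     0.    -1.   ]]
[ -29.7 -261.4  -52.7]
```

Call:
play_rows(
  commands=[
    {"tx":-3,"ty":-25,"tz":-5,"wx":0,"wy":0,"wz":0,"claw":0.7},
    {"tx":-4,"ty":-37,"tz":-8,"wx":0,"wy":0,"wz":0,"claw":0.7},
    {"tx":-4,"ty":-37,"tz":-8,"wx":0,"wy":0,"wz":0,"claw":0.7},
    {"tx":-4,"ty":-37,"tz":-8,"wx":0,"wy":0,"wz":0,"claw":0.7},
    {"tx":-4,"ty":-37,"tz":-8,"wx":0,"wy":0,"wz":0,"claw":0.7},
    {"tx":-4,"ty":-37,"tz":-8,"wx":0,"wy":0,"wz":0,"claw":0.7},
    {"tx":-4,"ty":-37,"tz":-8,"wx":0,"wy":0,"wz":0,"claw":0.7},
    {"tx":-2,"ty":-14,"tz":0,"wx":0,"wy":0,"wz":0,"claw":0.7},
  ],
)

```text
time: 19.5
position: [0.531, -0.0031, 0.3017]
tool_rot: [0.001, -0.067, 0.998, -0.001]
ft_force: [0.8, 0.9, 0.6]
grip_width: 0.06
grip_force: 0.0
```

Call:
play_rows(
  commands=[
    {"tx":0,"ty":0,"tz":0,"wx":0,"wy":0,"wz":1,"claw":0.7},
    {"tx":0,"ty":0,"tz":0,"wx":0,"wy":0,"wz":1,"claw":0.7},
    {"tx":0,"ty":0,"tz":0,"wx":0,"wy":0,"wz":0.6,"claw":0.7},
    {"tx":0,"ty":0,"tz":0,"wx":0,"wy":0,"wz":0,"claw":0.7},
    {"tx":0,"ty":0,"tz":0,"wx":0,"wy":0,"wz":0,"claw":0.7},
  ],
)

```text
time: 19.92
position: [0.5303, 0.0006, 0.3001]
tool_rot: [0.0, 0.045, 0.999, -0.0]
ft_force: [-0.1, -0.2, -0.1]
grip_width: 0.0597
grip_force: 0.0
```

```bash
python3 - <<'E'
from h import *
st=robot.sense(); print(st["position"],st["q"].round(3)); print(rot(st["tool_rot"]).round(3).tolist(), list(st["position"]), list(st["tool_rot"]))
cv2.imwrite("pics/w8.png",robot.get_image("wrist"))
E
```

```text
[0.5303436  0.00063772 0.30011426] [ 1.000e-03  7.700e-02  3.010e-01  1.795e+00 -0.000e+00  9.100e-02]
[[-0.996, 0.089, 0.0], [0.089, 0.996, -0.0], [-0.0, -0.0, -1.0]] [np.float64(0.5303436040830456), np.float64(0.0006377206607612881), np.float64(0.30011426220316)] [np.float64(0.00021482276581093662), np.float64(0.04463560030445891), np.float64(0.9990033115890454), np.float64(-2.1697015200281716e-05)]
```

View pics/w8.png

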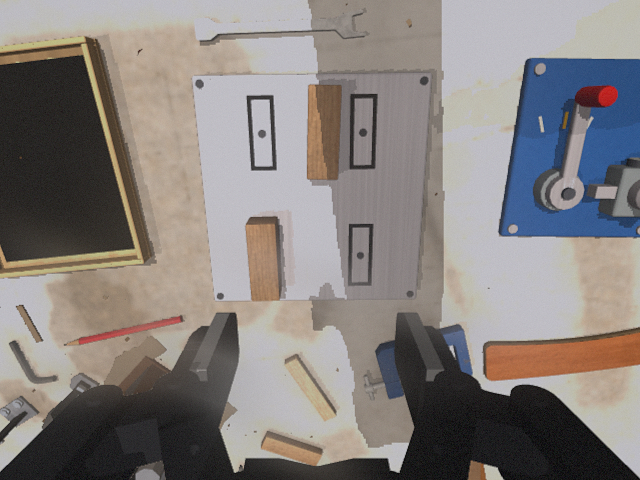

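The picture shows that the near block has been knocked sideways. It is now at (309,84),(340,86),(337,180),(306,179), beside its cell. The far block's top face is (247,224),(278,224),(280,300),(250,300). The tray is on the left and the lever is in the middle.

```bash
python3 - <<'E'
from h import *
st=robot.sense(); im=cv2.imread("pics/w8.png")
for n,q in [("A",[(250,300),(280,300),(278,224),(247,224)]),("B",[(306,179),(337,180),(340,86),(309,84)])]:
    P=np.array([ray("wrist",p,.05,st)[:2] for p in q]); d=P[0]+P[1]-P[2]-P[3]
    print(n,P.mean(0).round(4),"yaw",np.arctan2(d[1],d[0]),np.linalg.norm(d)/2,np.linalg.norm(P[0]-P[1]))
im=cv2.imread("pics/top0.png"); s=6
cv2.imwrite("pics/tray.png",cv2.resize(im[212:320,360:448],None,fx=s,fy=5.5,interpolation=cv2.INTER_CUBIC))
print("tray corners wrist", [ray("wrist",p,.024,st).round(4)[:2] for p in [(148,264),(96,38)]])
print("bed corners", [ray("wrist",p,.02,st).round(4)[:2] for p in [(193,75),(434,70),(416,300),(216,300)]])
E
```

```text
A [ 0.5991 -0.0594] yaw -0.10082624878849054 0.08347225714577786 0.03162143367728878
B [0.4769 0.0117] yaw -0.11769290088117482 0.08437783766068083 0.0296038182240096
tray corners wrist [array([ 0.5986, -0.1895]), array([ 0.3754, -0.1875])]
bed corners [array([ 0.414 , -0.1062]), array([0.4302, 0.1216]), array([0.6711, 0.1017]), array([ 0.6504, -0.1244])]
```

View pics/tray.png

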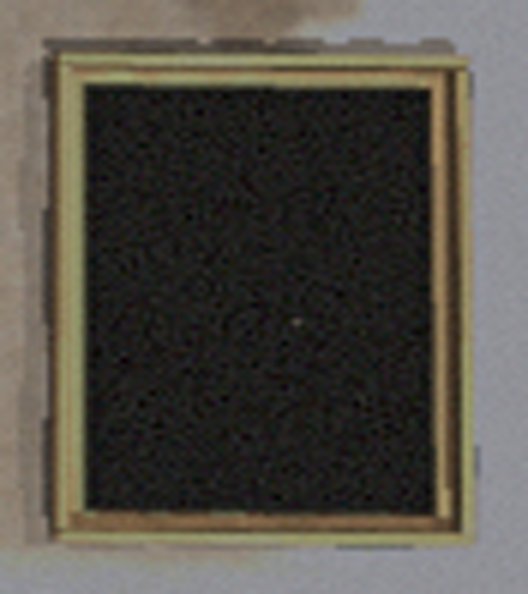

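The crop shows the tray rim corners at (56,55),(467,58),(473,542),(54,540) and an empty floor. Tray centre is about (0.487, −0.278), nearly parallel to x. I'll take the near block first.

Call:
play_rows(
  commands=[
    {"tx":20,"ty":2,"tz":10,"wx":0,"wy":0,"wz":0.3,"claw":0.7},
    {"tx":25,"ty":3,"tz":25,"wx":0,"wy":0,"wz":0,"claw":0.7},
    {"tx":9,"ty":1.3,"tz":35,"wx":0,"wy":0,"wz":0,"claw":0.7},
    {"tx":0,"ty":0,"tz":38,"wx":0,"wy":0,"wz":0,"claw":0.7},
    {"tx":0,"ty":0,"tz":38,"wx":0,"wy":0,"wz":0,"claw":0.7},
    {"tx":0,"ty":0,"tz":34,"wx":0,"wy":0,"wz":0,"claw":0.7},
    {"tx":0,"ty":0,"tz":0,"wx":0,"wy":0,"wz":0,"claw":0.7},
    {"tx":0,"ty":0,"tz":0,"wx":0,"wy":0,"wz":0,"claw":0.7},
  ],
)

```text
time: 20.63
position: [0.4764, 0.0129, 0.1193]
tool_rot: [-0.001, 0.058, 0.998, -0.0]
ft_force: [-0.3, 0.3, 1.1]
grip_width: 0.0596
grip_force: 0.0
```

```bash
python3 - <<'E'
from h import *
st=robot.sense(); R_=rot(st["tool_rot"]); print(st["position"],(R_.T@(np.array([.4769,.0117,.025])-st["position"])*1000).round(1))
im=robot.get_image("wrist"); print([np.round(proj("wrist",(.4769+a*.0422-b*.0017*1,.0117-a*.0047+b*.015,.05),st)) for a in(1,-1) for b in (1,-1)])
s=800/210
t=[ray("top",(359.5+u/6,211.5+v/5.5),.024)[:2] for u,v in [(56,55),(467,58),(473,542),(54,540)]]; print(np.round(t,4),np.mean(t,0))
cv2.imwrite("pics/w9.png",im)
E
```

```text
[0.47644728 0.01285257 0.1192773 ] [-0.8 -1.1 94.3]
[array([341., 325.]), array([291., 335.]), array([343., 179.]), array([286., 193.])]
[[ 0.596  -0.1942]
 [ 0.5998 -0.3688]
 [ 0.3772 -0.3731]
 [ 0.3728 -0.198 ]] [ 0.48642158 -0.28352967]
```

View pics/w9.png

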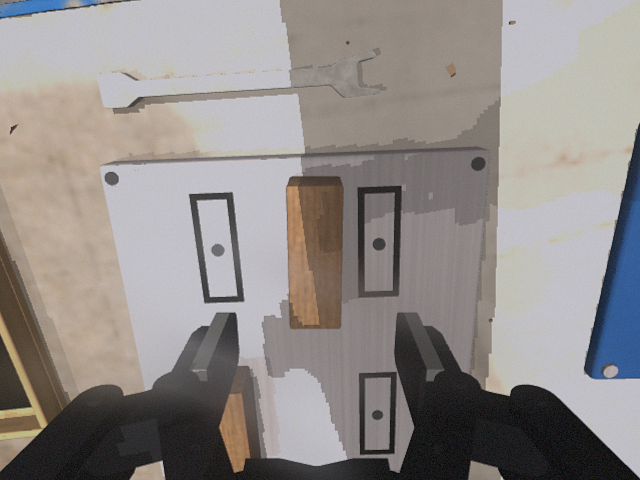

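The block spans columns 288–342, centred between the fingers, with no other piece in the way. Descending and gripping.

Call:
play_rows(
  commands=[
    {"tx":-0.5,"ty":-0.5,"tz":15,"wx":0,"wy":0,"wz":0,"claw":0.7},
    {"tx":0,"ty":0,"tz":30,"wx":0,"wy":0,"wz":0,"claw":0.7},
    {"tx":0,"ty":0,"tz":30,"wx":0,"wy":0,"wz":0,"claw":0.7},
    {"tx":0,"ty":0,"tz":15,"wx":0,"wy":0,"wz":0,"claw":0.7},
    {"tx":0,"ty":0,"tz":4,"wx":0,"wy":0,"wz":0,"claw":0.6},
    {"tx":0,"ty":0,"tz":0,"wx":0,"wy":0,"wz":0,"claw":0.4},
    {"tx":0,"ty":0,"tz":0,"wx":0,"wy":0,"wz":0,"claw":0.25},
    {"tx":0,"ty":0,"tz":0,"wx":0,"wy":0,"wz":0,"claw":0.2},
  ],
  force=50,
)

```text
time: 21.35
position: [0.4796, 0.0123, 0.0283]
tool_rot: [0.002, 0.059, 0.998, 0.0]
ft_force: [1.6, 1.0, 7.7]
grip_width: 0.029
grip_force: 50.8
```

Call:
play_rows(
  commands=[
    {"tx":0,"ty":0,"tz":0,"wx":0,"wy":0,"wz":0,"claw":0.2},
    {"tx":0,"ty":0,"tz":0,"wx":0,"wy":0,"wz":0,"claw":0.2},
    {"tx":0,"ty":0,"tz":0,"wx":0,"wy":0,"wz":0,"claw":0.2},
  ],
)

```text
time: 21.6
position: [0.4796, 0.0122, 0.0283]
tool_rot: [0.002, 0.059, 0.998, 0.0]
ft_force: [0.7, 0.3, 7.4]
grip_width: 0.0292
grip_force: 50.7
```

Call:
play_rows(
  commands=[
    {"tx":0,"ty":0,"tz":-15,"wx":0,"wy":0,"wz":0,"claw":0.2},
    {"tx":0,"ty":0,"tz":-30,"wx":0,"wy":0,"wz":0,"claw":0.2},
    {"tx":0,"ty":-5,"tz":-30,"wx":0,"wy":0,"wz":0,"claw":0.2},
    {"tx":1,"ty":-24,"tz":0,"wx":0,"wy":0,"wz":0,"claw":0.2},
    {"tx":1,"ty":-30,"tz":0,"wx":0,"wy":0,"wz":0,"claw":0.2},
    {"tx":1,"ty":-30,"tz":0,"wx":0,"wy":0,"wz":0,"claw":0.2},
    {"tx":1,"ty":-30,"tz":0,"wx":0,"wy":0,"wz":0,"claw":0.2},
    {"tx":1,"ty":-30,"tz":0,"wx":0,"wy":0,"wz":0,"claw":0.2},
  ],
)

```text
time: 22.27
position: [0.4557, -0.1367, 0.1023]
tool_rot: [0.001, 0.058, 0.998, -0.0]
ft_force: [0.6, -0.2, -0.7]
grip_width: 0.0289
grip_force: 49.7
```

Call:
play_rows(
  commands=[
    {"tx":1,"ty":-30,"tz":0,"wx":0,"wy":0,"wz":0,"claw":0.2},
    {"tx":1,"ty":-30,"tz":0,"wx":0,"wy":0,"wz":0,"claw":0.2},
    {"tx":2,"ty":-30,"tz":0,"wx":0,"wy":0,"wz":0,"claw":0.2},
    {"tx":2,"ty":-20,"tz":0,"wx":0,"wy":0,"wz":0,"claw":0.2},
    {"tx":0,"ty":-10,"tz":0,"wx":0,"wy":0,"wz":0,"claw":0.2},
    {"tx":0,"ty":0,"tz":0,"wx":0,"wy":0,"wz":-0.8,"claw":0.2},
    {"tx":0,"ty":0,"tz":0,"wx":0,"wy":0,"wz":-0.7,"claw":0.2},
    {"tx":0,"ty":0,"tz":0,"wx":0,"wy":0,"wz":0,"claw":0.2},
  ],
)

```text
time: 22.93
position: [0.4359, -0.2537, 0.1016]
tool_rot: [0.001, -0.008, 1.0, -0.0]
ft_force: [-0.0, 0.2, 0.2]
grip_width: 0.0288
grip_force: 49.7
```

```bash
python3 - <<'E'
from h import *
st=robot.sense(); R_=rot(st["tool_rot"]); print(st["position"],R_.round(3).tolist(),(R_.T@(np.array([.437,-.254,.015])-st["position"])*1000).round(1),st["grip_width"])
cv2.imwrite("pics/w10.png",robot.get_image("wrist"))
E
```

```text
[ 0.435886   -0.25374439  0.10155645] [[-1.0, -0.016, 0.001], [-0.016, 1.0, -0.0], [-0.001, -0.0, -1.0]] [-1.  -0.2 86.6] 0.028827084743408112
```

View pics/w10.png

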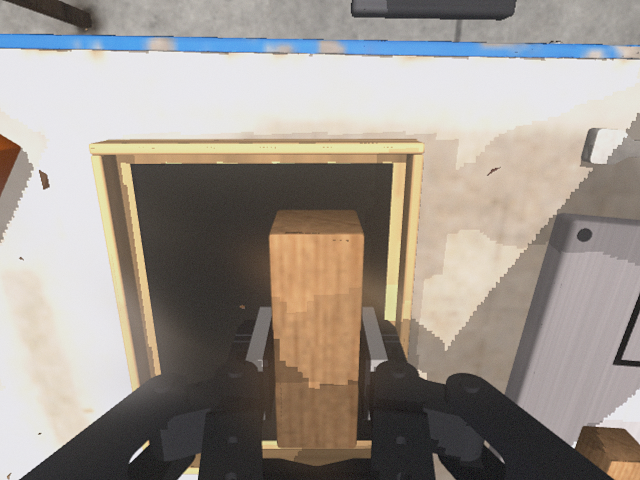

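The block is held level over the tray, top near edge (270–364, 235). The tray rim's near corners are at (91,146) and (423,146). Pictures are now used up, so I'll use numbers from here.

```bash
python3 - <<'E'
from h import *
st=robot.sense()
for p in [(91,146),(423,146)]: print(ray("wrist",p,.024,st).round(4))
for p in [(270,235),(364,235)]: print(ray("wrist",p,.0935+.03,st).round(4))
E
```

```text
[ 0.3761 -0.3721  0.024 ]
[ 0.3742 -0.1991  0.024 ]
[ 0.3914 -0.2689  0.1235]
[ 0.391  -0.2401  0.1235]
```

Call:
play_rows(
  commands=[
    {"tx":-2,"ty":-3,"tz":15,"wx":0,"wy":0,"wz":0,"claw":0.2},
    {"tx":0,"ty":0,"tz":25,"wx":0,"wy":0,"wz":0,"claw":0.2},
    {"tx":0,"ty":0,"tz":25,"wx":0,"wy":0,"wz":0,"claw":0.2},
    {"tx":0,"ty":0,"tz":12,"wx":0,"wy":0,"wz":0,"claw":0.2},
    {"tx":0,"ty":0,"tz":6,"wx":0,"wy":0,"wz":0,"claw":0.2},
    {"tx":0,"ty":0,"tz":3,"wx":0,"wy":0,"wz":0,"claw":0.2},
    {"tx":0,"ty":0,"tz":0,"wx":0,"wy":0,"wz":0,"claw":0.2},
    {"tx":0,"ty":0,"tz":0,"wx":0,"wy":0,"wz":0,"claw":0.2},
  ],
)

```text
time: 23.65
position: [0.4382, -0.257, 0.0159]
tool_rot: [0.001, -0.007, 1.0, -0.0]
ft_force: [0.3, 0.2, -0.4]
grip_width: 0.029
grip_force: 49.7
```

Call:
play_rows(
  commands=[
    {"tx":0,"ty":0,"tz":1,"wx":0,"wy":0,"wz":0,"claw":0.2},
    {"tx":0,"ty":0,"tz":0.5,"wx":0,"wy":0,"wz":0,"claw":0.2},
    {"tx":0,"ty":0,"tz":0,"wx":0,"wy":0,"wz":0,"claw":0.2},
    {"tx":0,"ty":0,"tz":0,"wx":0,"wy":0,"wz":0,"claw":0.2},
  ],
)

```text
time: 23.98
position: [0.4382, -0.257, 0.0144]
tool_rot: [0.001, -0.007, 1.0, -0.0]
ft_force: [-1.0, -0.5, 6.3]
grip_width: 0.0292
grip_force: 50.3
```

Call:
play_rows(
  commands=[
    {"tx":0,"ty":0,"tz":0,"wx":0,"wy":0,"wz":0,"claw":0.5},
    {"tx":0,"ty":0,"tz":0,"wx":0,"wy":0,"wz":0,"claw":0.5},
    {"tx":0,"ty":0,"tz":0,"wx":0,"wy":0,"wz":0,"claw":0.5},
    {"tx":0,"ty":0,"tz":-10,"wx":0,"wy":0,"wz":0,"claw":0.5},
    {"tx":0,"ty":0,"tz":-30,"wx":0,"wy":0,"wz":0,"claw":0.5},
    {"tx":0,"ty":0,"tz":-40,"wx":0,"wy":0,"wz":0,"claw":0.5},
    {"tx":0,"ty":0,"tz":-40,"wx":0,"wy":0,"wz":0,"claw":0.7},
    {"tx":0,"ty":0,"tz":-20,"wx":0,"wy":0,"wz":0,"claw":0.7},
  ],
)

```text
time: 24.65
position: [0.4383, -0.2572, 0.1586]
tool_rot: [0.002, -0.007, 1.0, -0.001]
ft_force: [0.7, -0.2, 0.4]
grip_width: 0.0596
grip_force: 0.0
```

```bash
cat > seg.py <<'E'
from h import *
def blobs(n,box,st=None,im=None):
    im=robot.get_image(n) if im is None else im; x0,y0,x1,y1=box
    h=cv2.cvtColor(cv2.GaussianBlur(im,(3,3),0),cv2.COLOR_BGR2HSV)
    m=cv2.inRange(h,(6,80,60),(16,215,235)); M=np.zeros_like(m); M[y0:y1,x0:x1]=m[y0:y1,x0:x1]
    M=cv2.morphologyEx(M,cv2.MORPH_OPEN,np.ones((3,3)))
    return [(cv2.minAreaRect(c),cv2.boundingRect(c),cv2.contourArea(c)) for c in cv2.findContours(M,cv2.RETR_EXTERNAL,cv2.CHAIN_APPROX_NONE)[0] if cv2.contourArea(c)>150]
E
python3 - <<'E'
from seg import *
im=cv2.imread("pics/top0.png"); print("ref",[(np.round(r[0]),np.round(r[1]),b,a) for r,b,a in blobs("top",(240,185,440,312),im=im)])
im=robot.get_image("top"); cv2.imwrite("pics/top1.png",im)
for r,b,a in blobs("top",(240,185,440,312),im=im): print(np.round(r[0],1),np.round(r[1],1),b,a,ray("top",r[0],.05).round(4),ray("top",r[0],.036).round(4))
st=robot.sense(); print(st["position"],st["grip_width"],st["grip_force"])
E
```

```text
ref [(array([270., 263.]), array([12., 33.]), (263, 246, 16, 34), 353.5), (array([317., 218.]), array([11., 33.]), (310, 201, 14, 34), 333.0)]
[316.7 217.7] [11.6 33.5] (310, 201, 14, 34) 341.0 [ 0.5982 -0.0612  0.05  ] [ 0.6001 -0.061   0.036 ]
[ 0.43922704 -0.25767611  0.16120538] 0.059554794010241795 0.0
```

Call:
play_rows(
  commands=[
    {"tx":-20,"ty":24,"tz":0,"wx":0,"wy":0,"wz":0,"claw":0.7},
    {"tx":-20,"ty":24,"tz":0,"wx":0,"wy":0,"wz":0,"claw":0.7},
    {"tx":-20,"ty":24,"tz":0,"wx":0,"wy":0,"wz":0,"claw":0.7},
    {"tx":-20,"ty":24,"tz":0,"wx":0,"wy":0,"wz":0,"claw":0.7},
    {"tx":-20,"ty":24,"tz":0,"wx":0,"wy":0,"wz":0,"claw":0.7},
    {"tx":-20,"ty":24,"tz":0,"wx":0,"wy":0,"wz":0,"claw":0.7},
    {"tx":-20,"ty":24,"tz":0,"wx":0,"wy":0,"wz":0,"claw":0.7},
    {"tx":-20,"ty":24,"tz":0,"wx":0,"wy":0,"wz":0,"claw":0.7},
  ],
)

```text
time: 25.37
position: [0.5956, -0.0611, 0.1537]
tool_rot: [0.0, -0.007, 1.0, -0.0]
ft_force: [-0.6, -0.5, -0.1]
grip_width: 0.0595
grip_force: 0.0
```

Call:
play_rows(
  commands=[
    {"tx":-3,"ty":3.5,"tz":0,"wx":0,"wy":0,"wz":0,"claw":0.7},
    {"tx":0,"ty":0,"tz":0,"wx":0,"wy":0,"wz":0.6,"claw":0.7},
    {"tx":0,"ty":0,"tz":0,"wx":0,"wy":0,"wz":0.6,"claw":0.7},
    {"tx":0,"ty":0,"tz":0,"wx":0,"wy":0,"wz":0,"claw":0.7},
    {"tx":0,"ty":0,"tz":0,"wx":0,"wy":0,"wz":0,"claw":0.7},
  ],
)

```text
time: 25.78
position: [0.5977, -0.0591, 0.1534]
tool_rot: [0.0, 0.045, 0.999, -0.0]
ft_force: [-0.6, -0.4, -0.3]
grip_width: 0.0596
grip_force: 0.0
```

```bash
python3 - <<'E'
from seg import *
st=robot.sense(); im=robot.get_image("wrist"); cv2.imwrite("pics/w11.png",im); R_=rot(st["tool_rot"]); print(st["position"],R_.round(3)[0])
for r,b,a in blobs("wrist",(230,100,410,460),im=im):
    P=np.array([ray("wrist",p,.05,st)[:2] for p in cv2.boxPoints(r)]); print(np.round(r[0]),np.round(r[1]),b,r[2],P.round(4).tolist(),P.mean(0).round(4))
print((R_.T@(np.array([.599,-.0597,.027])-st["position"])*1000).round(1))
t=robot.get_image("top"); cv2.imwrite("pics/top2.png",t)
for r,b,a in blobs("top",(240,185,445,312),im=t): print(np.round(r[0],1),np.round(r[1],1),r[2],ray("top",r[0],.05).round(4),ray("top",r[0],.036).round(4))
E
```

```text
[ 0.5976999  -0.05912899  0.15342461] [-0.996  0.09   0.   ]
[375. 438.] [61. 20.] (353, 410, 47, 50) 55.304847717285156 [[0.7381, -0.0482], [0.7287, -0.0353], [0.7786, -0.0111], [0.789, -0.0244]] [ 0.7586 -0.0297]
[313. 238.] [130.  48.] (288, 173, 50, 131) 88.75463104248047 [[0.5537, -0.0726], [0.5557, -0.044], [0.6419, -0.0486], [0.6398, -0.0805]] [ 0.5978 -0.0614]
[ -1.3  -0.4 126.4]
[393.  285.5] [35. 12.] 90.0 [ 0.4348 -0.2549  0.05  ] [ 0.435  -0.2568  0.036 ]
```

Block 1 is in the tray at about (0.435, −0.256). Block 2 is centred under the gripper. Grasping it.

Call:
play_rows(
  commands=[
    {"tx":-0.5,"ty":-0.8,"tz":20,"wx":0,"wy":0,"wz":0,"claw":0.7},
    {"tx":0,"ty":0,"tz":35,"wx":0,"wy":0,"wz":0,"claw":0.7},
    {"tx":0,"ty":0,"tz":35,"wx":0,"wy":0,"wz":0,"claw":0.7},
    {"tx":0,"ty":0,"tz":25,"wx":0,"wy":0,"wz":0,"claw":0.7},
    {"tx":0,"ty":0,"tz":11,"wx":0,"wy":0,"wz":0,"claw":0.6},
    {"tx":0,"ty":0,"tz":0,"wx":0,"wy":0,"wz":0,"claw":0.4},
    {"tx":0,"ty":0,"tz":0,"wx":0,"wy":0,"wz":0,"claw":0.25},
    {"tx":0,"ty":0,"tz":0,"wx":0,"wy":0,"wz":0,"claw":0.2},
  ],
  force=50,
)

```text
time: 26.55
position: [0.5994, -0.06, 0.0293]
tool_rot: [0.001, 0.045, 0.999, -0.0]
ft_force: [-0.4, -0.3, 0.2]
grip_width: 0.0289
grip_force: 53.9
```

Call:
play_rows(
  commands=[
    {"tx":0,"ty":0,"tz":0,"wx":0,"wy":0,"wz":0,"claw":0.2},
    {"tx":0,"ty":0,"tz":0,"wx":0,"wy":0,"wz":0,"claw":0.2},
    {"tx":0,"ty":0,"tz":0,"wx":0,"wy":0,"wz":0,"claw":0.2},
  ],
)

```text
time: 26.8
position: [0.5988, -0.0599, 0.0282]
tool_rot: [0.001, 0.045, 0.999, -0.0]
ft_force: [0.4, -0.3, -0.8]
grip_width: 0.0287
grip_force: 53.9
```

Call:
play_rows(
  commands=[
    {"tx":0,"ty":0,"tz":-15,"wx":0,"wy":0,"wz":0,"claw":0.2},
    {"tx":0,"ty":0,"tz":-30,"wx":0,"wy":0,"wz":0,"claw":0.2},
    {"tx":0,"ty":0,"tz":-30,"wx":0,"wy":0,"wz":0,"claw":0.2},
    {"tx":0,"ty":0,"tz":-10,"wx":0,"wy":0,"wz":-0.6,"claw":0.2},
    {"tx":0,"ty":0,"tz":0,"wx":0,"wy":0,"wz":-0.6,"claw":0.2},
    {"tx":0,"ty":0,"tz":0,"wx":0,"wy":0,"wz":0,"claw":0.2},
  ],
)

```text
time: 27.3
position: [0.599, -0.0599, 0.1137]
tool_rot: [0.001, -0.008, 1.0, -0.0]
ft_force: [0.3, -0.4, -1.3]
grip_width: 0.0288
grip_force: 53.9
```

```bash
python3 - <<'E'
from h import *
st=robot.sense(); R_=rot(st["tool_rot"]); print(st["position"],R_.round(3)[0],(R_.T@(np.array([.537,-.305,.016])-st["position"])*1000).round(1),st["grip_width"])
E
```

```text
[ 0.59896233 -0.05985377  0.11372168] [-1.    -0.016  0.003] [  66.1 -244.1   97.6] 0.028838943058992816
```

Call:
play_rows(
  commands=[
    {"tx":5,"ty":-20,"tz":0,"wx":0,"wy":0,"wz":0,"claw":0.2},
    {"tx":8,"ty":-30,"tz":0,"wx":0,"wy":0,"wz":0,"claw":0.2},
    {"tx":8,"ty":-30,"tz":0,"wx":0,"wy":0,"wz":0,"claw":0.2},
    {"tx":8,"ty":-30,"tz":0,"wx":0,"wy":0,"wz":0,"claw":0.2},
    {"tx":8,"ty":-30,"tz":0,"wx":0,"wy":0,"wz":0,"claw":0.2},
    {"tx":8,"ty":-30,"tz":0,"wx":0,"wy":0,"wz":0,"claw":0.2},
    {"tx":8,"ty":-30,"tz":0,"wx":0,"wy":0,"wz":0,"claw":0.2},
    {"tx":8,"ty":-28,"tz":0,"wx":0,"wy":0,"wz":0,"claw":0.2},
  ],
)

```text
time: 27.97
position: [0.5395, -0.2901, 0.1116]
tool_rot: [-0.0, -0.006, 1.0, 0.0]
ft_force: [0.4, -0.2, -0.6]
grip_width: 0.0287
grip_force: 53.9
```

Call:
play_rows(
  commands=[
    {"tx":5,"ty":-16,"tz":0,"wx":0,"wy":0,"wz":0,"claw":0.2},
    {"tx":0,"ty":0,"tz":0,"wx":0,"wy":0,"wz":0,"claw":0.2},
    {"tx":0,"ty":0,"tz":0,"wx":0,"wy":0,"wz":0,"claw":0.2},
  ],
)

```text
time: 28.22
position: [0.535, -0.3052, 0.1115]
tool_rot: [-0.0, -0.005, 1.0, 0.0]
ft_force: [1.0, 1.0, -0.3]
grip_width: 0.029
grip_force: 53.9
```

```bash
python3 - <<'E'
from seg import *
st=robot.sense(); im=robot.get_image("wrist"); cv2.imwrite("pics/w12.png",im); print(st["position"],st["grip_width"],st["grip_force"])
for r,b,a in blobs("wrist",(150,0,500,470),im=im):
    P=np.array([ray("wrist",p,.125,st)[:2] for p in cv2.boxPoints(r)]); print(np.round(r[0]),np.round(r[1]),b,r[2],P.mean(0).round(4),ray("wrist",r[0],.036,st).round(4))
E
```

```text
[ 0.53499154 -0.30524024  0.11148822] 0.028964258477886407 53.926185965538025
[455. 321.] [ 69. 116.] (390, 264, 105, 80) 58.35533905029297 [ 0.5255 -0.2571] [ 0.5754 -0.2224  0.036 ]
[488. 245.] [11. 34.] (481, 229, 15, 34) 8.130102157592773 [ 0.4963 -0.2492] [ 0.5272 -0.2095  0.036 ]
[332. 339.] [240. 122.] (266, 221, 126, 238) 86.42366790771484 [ 0.5378 -0.2998] [ 0.5881 -0.2955  0.036 ]
[493. 212.] [12. 39.] (485, 192, 15, 40) 6.340190887451172 [ 0.4849 -0.2494] [ 0.5079 -0.2098  0.036 ]
[414.  77.] [ 73. 158.] (375, 0, 79, 156) 2.726310968399048 [ 0.4459 -0.2783] [ 0.4401 -0.2587  0.036 ]
[213. 160.] [322.  15.] (191, 0, 40, 321) 84.80557250976562 [ 0.4751 -0.3384] [ 0.4811 -0.3602  0.036 ]
```

Call:
play_rows(
  commands=[
    {"tx":-2,"ty":0,"tz":15,"wx":0,"wy":0,"wz":0,"claw":0.2},
    {"tx":0,"ty":0,"tz":25,"wx":0,"wy":0,"wz":0,"claw":0.2},
    {"tx":0,"ty":0,"tz":25,"wx":0,"wy":0,"wz":0,"claw":0.2},
    {"tx":0,"ty":0,"tz":18,"wx":0,"wy":0,"wz":0,"claw":0.2},
    {"tx":0,"ty":0,"tz":8,"wx":0,"wy":0,"wz":0,"claw":0.2},
    {"tx":0,"ty":0,"tz":4,"wx":0,"wy":0,"wz":0,"claw":0.2},
    {"tx":0,"ty":0,"tz":1,"wx":0,"wy":0,"wz":0,"claw":0.2},
    {"tx":0,"ty":0,"tz":0,"wx":0,"wy":0,"wz":0,"claw":0.2},
  ],
)

```text
time: 28.93
position: [0.5382, -0.3045, 0.0171]
tool_rot: [0.001, -0.007, 1.0, -0.0]
ft_force: [0.3, 0.1, -1.0]
grip_width: 0.0291
grip_force: 53.9
```

Call:
play_rows(
  commands=[
    {"tx":0,"ty":0,"tz":0.5,"wx":0,"wy":0,"wz":0,"claw":0.2},
    {"tx":0,"ty":0,"tz":0,"wx":0,"wy":0,"wz":0,"claw":0.2},
    {"tx":0,"ty":0,"tz":0,"wx":0,"wy":0,"wz":0,"claw":0.2},
  ],
)

```text
time: 29.18
position: [0.538, -0.3049, 0.0165]
tool_rot: [0.001, -0.007, 1.0, -0.0]
ft_force: [0.7, -0.3, 0.9]
grip_width: 0.0288
grip_force: 53.9
```

Call:
play_rows(
  commands=[
    {"tx":0,"ty":0,"tz":1,"wx":0,"wy":0,"wz":0,"claw":0.2},
    {"tx":0,"ty":0,"tz":1,"wx":0,"wy":0,"wz":0,"claw":0.2},
    {"tx":0,"ty":0,"tz":0,"wx":0,"wy":0,"wz":0,"claw":0.2},
    {"tx":0,"ty":0,"tz":0,"wx":0,"wy":0,"wz":0,"claw":0.2},
  ],
)

```text
time: 29.52
position: [0.5377, -0.3048, 0.0137]
tool_rot: [0.0, -0.007, 1.0, -0.0]
ft_force: [0.4, -0.1, 0.7]
grip_width: 0.0287
grip_force: 54.1
```

Call:
play_rows(
  commands=[
    {"tx":0,"ty":0,"tz":0,"wx":0,"wy":0,"wz":0,"claw":0.5},
    {"tx":0,"ty":0,"tz":0,"wx":0,"wy":0,"wz":0,"claw":0.5},
    {"tx":0,"ty":0,"tz":0,"wx":0,"wy":0,"wz":0,"claw":0.5},
    {"tx":0,"ty":0,"tz":-10,"wx":0,"wy":0,"wz":0,"claw":0.5},
    {"tx":0,"ty":0,"tz":-30,"wx":0,"wy":0,"wz":0,"claw":0.5},
    {"tx":0,"ty":0,"tz":-40,"wx":0,"wy":0,"wz":0,"claw":0.5},
    {"tx":0,"ty":0,"tz":-40,"wx":0,"wy":0,"wz":0,"claw":0.6},
    {"tx":0,"ty":0,"tz":-40,"wx":0,"wy":0,"wz":0,"claw":0.6},
  ],
)

```text
time: 30.18
position: [0.5371, -0.3044, 0.1761]
tool_rot: [0.0, -0.007, 1.0, -0.0]
ft_force: [0.4, 0.5, -1.0]
grip_width: 0.051
grip_force: 0.0
```

```bash
python3 - <<'E'
from h import *
st=robot.sense(); R_=rot(st["tool_rot"]); print(st["position"],st["q"].round(3),R_.round(3)[0],(R_.T@(np.array([.5632,.3236,.19])-st["position"])*1000).round(1),st["grip_width"])
E
```

```text
[ 0.53711056 -0.3043925   0.17613072] [-0.516  0.237  0.239  1.572 -0.    -0.529] [-1.    -0.014  0.   ] [-34.6 627.6 -13.9] 0.05103000993598096
```

Call:
play_rows(
  commands=[
    {"tx":-2,"ty":25,"tz":-10,"wx":0,"wy":0,"wz":0,"claw":0.6},
    {"tx":-2,"ty":37,"tz":-4,"wx":0,"wy":0,"wz":0,"claw":0.6},
    {"tx":-2,"ty":37,"tz":0,"wx":0,"wy":0,"wz":0,"claw":0.6},
    {"tx":-2,"ty":37,"tz":0,"wx":0,"wy":0,"wz":0,"claw":0.6},
    {"tx":-2,"ty":37,"tz":0,"wx":0,"wy":0,"wz":0,"claw":0.6},
    {"tx":-2,"ty":37,"tz":0,"wx":0,"wy":0,"wz":0,"claw":0.6},
    {"tx":-2,"ty":37,"tz":0,"wx":0,"wy":0,"wz":0,"claw":0.6},
    {"tx":-2,"ty":37,"tz":0,"wx":0,"wy":0,"wz":0,"claw":0.6},
  ],
)

```text
time: 30.85
position: [0.5494, -0.0187, 0.1886]
tool_rot: [0.0, -0.007, 1.0, -0.0]
ft_force: [0.5, -0.1, 0.6]
grip_width: 0.0514
grip_force: 0.0
```

Call:
play_rows(
  commands=[
    {"tx":-2,"ty":37,"tz":0,"wx":0,"wy":0,"wz":0,"claw":0.6},
    {"tx":-2,"ty":37,"tz":0,"wx":0,"wy":0,"wz":0,"claw":0.6},
    {"tx":-2,"ty":37,"tz":0,"wx":0,"wy":0,"wz":0,"claw":0.6},
    {"tx":-2,"ty":37,"tz":0,"wx":0,"wy":0,"wz":0,"claw":0.6},
    {"tx":-2,"ty":37,"tz":0,"wx":0,"wy":0,"wz":0,"claw":0.6},
    {"tx":-2,"ty":37,"tz":0,"wx":0,"wy":0,"wz":0,"claw":0.6},
    {"tx":-2,"ty":37,"tz":0,"wx":0,"wy":0,"wz":0,"claw":0.6},
    {"tx":-2,"ty":37,"tz":0,"wx":0,"wy":0,"wz":0,"claw":0.6},
  ],
)

```text
time: 31.52
position: [0.5613, 0.2776, 0.1886]
tool_rot: [0.0, -0.007, 1.0, 0.0]
ft_force: [0.7, -0.1, -0.2]
grip_width: 0.0514
grip_force: 0.0
```

Call:
play_rows(
  commands=[
    {"tx":0,"ty":0,"tz":0,"wx":0,"wy":0,"wz":-1,"claw":0.6},
    {"tx":0,"ty":0,"tz":0,"wx":0,"wy":0,"wz":-1,"claw":0.6},
    {"tx":0,"ty":0,"tz":0,"wx":0,"wy":0,"wz":-1,"claw":0.6},
    {"tx":0,"ty":0,"tz":0,"wx":0,"wy":0,"wz":-1,"claw":0.6},
    {"tx":0,"ty":0,"tz":0,"wx":0,"wy":0,"wz":-1,"claw":0.6},
    {"tx":0,"ty":0,"tz":0,"wx":0,"wy":0,"wz":-1,"claw":0.6},
    {"tx":0,"ty":0,"tz":0,"wx":0,"wy":0,"wz":-1,"claw":0.6},
    {"tx":0,"ty":0,"tz":0,"wx":0,"wy":0,"wz":-1,"claw":0.6},
  ],
)

```text
time: 32.18
position: [0.5616, 0.2757, 0.1884]
tool_rot: [0.0, -0.35, 0.937, 0.0]
ft_force: [0.9, 0.7, -0.2]
grip_width: 0.0513
grip_force: 0.0
```

Call:
play_rows(
  commands=[
    {"tx":0,"ty":0,"tz":0,"wx":0,"wy":0,"wz":-1,"claw":0.6},
    {"tx":0,"ty":0,"tz":0,"wx":0,"wy":0,"wz":-1,"claw":0.6},
    {"tx":0,"ty":0,"tz":0,"wx":0,"wy":0,"wz":-1,"claw":0.6},
    {"tx":0,"ty":0,"tz":0,"wx":0,"wy":0,"wz":-1,"claw":0.6},
    {"tx":0,"ty":0,"tz":0,"wx":0,"wy":0,"wz":-1,"claw":0.6},
    {"tx":0,"ty":0,"tz":0,"wx":0,"wy":0,"wz":-1,"claw":0.6},
    {"tx":0,"ty":0,"tz":0,"wx":0,"wy":0,"wz":-1,"claw":0.6},
    {"tx":0,"ty":0,"tz":0,"wx":0,"wy":0,"wz":-1,"claw":0.6},
  ],
)

```text
time: 32.85
position: [0.5616, 0.2757, 0.1884]
tool_rot: [0.0, -0.65, 0.76, -0.0]
ft_force: [0.1, 0.4, 0.5]
grip_width: 0.0515
grip_force: 0.0
```

```bash
python3 - <<'E'
from seg import *
st=robot.sense(); R_=rot(st["tool_rot"]); print(st["position"],st["q"].round(3),R_.round(3)[0],(R_.T@(np.array([.5632,.3236,.0785])-st["position"])*1000).round(1),st["grip_width"])
t=robot.get_image("top"); cv2.imwrite("pics/top3.png",t)
for r,b,a in blobs("top",(240,185,445,312),im=t): print(np.round(r[0],1),np.round(r[1],1),r[2],ray("top",r[0],.036).round(4))
E
```

```text
[0.56161094 0.27571824 0.18844073] [ 0.456  0.26   0.29   1.6   -0.    -0.958] [-0.156 -0.988  0.   ] [-47.5   5.9 110. ] 0.05152819191448883
[393. 285.] [34. 12.] 90.0 [ 0.4362 -0.2568  0.036 ]
[412.5 243.5] [37. 13.] 90.0 [ 0.5418 -0.3041  0.036 ]
```

Both blocks are in the tray. Now back to the nut.

Call:
play_rows(
  commands=[
    {"tx":-20,"ty":3,"tz":0,"wx":0,"wy":0,"wz":0,"claw":0.6},
    {"tx":-20,"ty":3,"tz":0,"wx":0,"wy":0,"wz":0,"claw":0.6},
    {"tx":-7.5,"ty":0,"tz":10,"wx":0,"wy":0,"wz":0,"claw":0.6},
    {"tx":0,"ty":0,"tz":10,"wx":0,"wy":0,"wz":0,"claw":0.6},
    {"tx":0,"ty":0,"tz":20,"wx":0,"wy":0,"wz":0,"claw":0.6},
    {"tx":0,"ty":0,"tz":20,"wx":0,"wy":0,"wz":0,"claw":0.6},
    {"tx":0,"ty":0,"tz":0,"wx":0,"wy":0,"wz":0,"claw":0.6},
    {"tx":0,"ty":0,"tz":0,"wx":0,"wy":0,"wz":0,"claw":0.6},
  ],
  force=30,
)

```text
time: 33.57
position: [0.5625, 0.3224, 0.1262]
tool_rot: [-0.002, -0.648, 0.762, 0.0]
ft_force: [0.2, 0.1, 1.3]
grip_width: 0.0508
grip_force: 0.0
```

```bash
python3 - <<'E'
from h import *
st=robot.sense(); R_=rot(st["tool_rot"]); print(st["position"],st["q"].round(3),(R_.T@(np.array([.5632,.3236,.0785])-st["position"])*1000).round(1),st["grip_width"],st["ft_force"])
E
```

```text
[0.56254314 0.32241101 0.1262323 ] [ 0.52   0.314  0.237  1.497 -0.    -0.888] [-1.4 -0.6 47.7] 0.050843710124496684 [0.19749701 0.07750203 1.32091715]
```

Call:
play_rows(
  commands=[
    {"tx":-1,"ty":-0.4,"tz":20,"wx":0,"wy":0,"wz":0,"claw":0.6},
    {"tx":0,"ty":0,"tz":18,"wx":0,"wy":0,"wz":0,"claw":0.6},
    {"tx":0,"ty":0,"tz":9.5,"wx":0,"wy":0,"wz":0,"claw":0.6},
    {"tx":0,"ty":0,"tz":0,"wx":0,"wy":0,"wz":0,"claw":0.4},
    {"tx":0,"ty":0,"tz":0,"wx":0,"wy":0,"wz":0,"claw":0.25},
    {"tx":0,"ty":0,"tz":0,"wx":0,"wy":0,"wz":0,"claw":0.1},
    {"tx":0,"ty":0,"tz":0,"wx":0,"wy":0,"wz":0,"claw":0.1},
    {"tx":0,"ty":0,"tz":0,"wx":0,"wy":0,"wz":0,"claw":0.1},
  ],
  force=30,
)

```text
time: 34.23
position: [0.5634, 0.3247, 0.0817]
tool_rot: [0.0, -0.648, 0.762, 0.0]
ft_force: [-6.4, -1.1, 1.1]
grip_width: 0.0187
grip_force: 29.2
```

Call:
play_rows(
  commands=[
    {"tx":0,"ty":0,"tz":0,"wx":0,"wy":0,"wz":0,"claw":0.1},
    {"tx":0,"ty":0,"tz":0,"wx":0,"wy":0,"wz":0,"claw":0.1},
    {"tx":0,"ty":0,"tz":0,"wx":0,"wy":0,"wz":0,"claw":0.1},
  ],
)

```text
time: 34.48
position: [0.5634, 0.3247, 0.0817]
tool_rot: [0.0, -0.648, 0.762, 0.0]
ft_force: [-5.6, -1.6, 0.7]
grip_width: 0.0188
grip_force: 29.2
```

Call:
play_rows(
  commands=[
    {"tx":0,"ty":0,"tz":0.1,"wx":0,"wy":0,"wz":1,"claw":0.1},
    {"tx":0,"ty":0,"tz":0.1,"wx":0,"wy":0,"wz":1,"claw":0.1},
    {"tx":0,"ty":0,"tz":0.1,"wx":0,"wy":0,"wz":1,"claw":0.1},
    {"tx":0,"ty":0,"tz":0.1,"wx":0,"wy":0,"wz":1,"claw":0.1},
    {"tx":0,"ty":0,"tz":0.1,"wx":0,"wy":0,"wz":1,"claw":0.1},
    {"tx":0,"ty":0,"tz":0.1,"wx":0,"wy":0,"wz":1,"claw":0.1},
    {"tx":0,"ty":0,"tz":0.1,"wx":0,"wy":0,"wz":1,"claw":0.1},
    {"tx":0,"ty":0,"tz":0.1,"wx":0,"wy":0,"wz":1,"claw":0.1},
  ],
)

```text
time: 35.15
position: [0.564, 0.3243, 0.0808]
tool_rot: [0.0, -0.346, 0.938, -0.0]
ft_force: [-2.2, -2.6, -0.1]
grip_width: 0.0191
grip_force: 29.3
```

Call:
play_rows(
  commands=[
    {"tx":0,"ty":0,"tz":0.1,"wx":0,"wy":0,"wz":1,"claw":0.1},
    {"tx":0,"ty":0,"tz":0.1,"wx":0,"wy":0,"wz":1,"claw":0.1},
    {"tx":0,"ty":0,"tz":0.1,"wx":0,"wy":0,"wz":1,"claw":0.1},
    {"tx":0,"ty":0,"tz":0.1,"wx":0,"wy":0,"wz":1,"claw":0.1},
    {"tx":0,"ty":0,"tz":0.1,"wx":0,"wy":0,"wz":1,"claw":0.1},
    {"tx":0,"ty":0,"tz":0.1,"wx":0,"wy":0,"wz":1,"claw":0.1},
    {"tx":0,"ty":0,"tz":0.1,"wx":0,"wy":0,"wz":1,"claw":0.1},
    {"tx":0,"ty":0,"tz":0.1,"wx":0,"wy":0,"wz":1,"claw":0.1},
  ],
)

```text
time: 35.82
position: [0.5641, 0.3237, 0.0798]
tool_rot: [0.0, -0.004, 1.0, -0.001]
ft_force: [-0.3, -5.7, -0.8]
grip_width: 0.0191
grip_force: 29.3
```

Call:
play_rows(
  commands=[
    {"tx":0,"ty":0,"tz":0.1,"wx":0,"wy":0,"wz":1,"claw":0.1},
    {"tx":0,"ty":0,"tz":0.1,"wx":0,"wy":0,"wz":1,"claw":0.1},
    {"tx":0,"ty":0,"tz":0.1,"wx":0,"wy":0,"wz":1,"claw":0.1},
    {"tx":0,"ty":0,"tz":0.1,"wx":0,"wy":0,"wz":1,"claw":0.1},
    {"tx":0,"ty":0,"tz":0.1,"wx":0,"wy":0,"wz":1,"claw":0.1},
    {"tx":0,"ty":0,"tz":0.1,"wx":0,"wy":0,"wz":1,"claw":0.1},
    {"tx":0,"ty":0,"tz":0.1,"wx":0,"wy":0,"wz":1,"claw":0.1},
    {"tx":0,"ty":0,"tz":0.1,"wx":0,"wy":0,"wz":1,"claw":0.1},
  ],
)

```text
time: 36.48
position: [0.5639, 0.3231, 0.0787]
tool_rot: [0.0, 0.338, 0.941, -0.001]
ft_force: [-2.7, -7.4, -0.6]
grip_width: 0.0188
grip_force: 29.4
```

Call:
play_rows(
  commands=[
    {"tx":0,"ty":0,"tz":0.1,"wx":0,"wy":0,"wz":1,"claw":0.1},
    {"tx":0,"ty":0,"tz":0.1,"wx":0,"wy":0,"wz":1,"claw":0.1},
    {"tx":0,"ty":0,"tz":0.1,"wx":0,"wy":0,"wz":1,"claw":0.1},
    {"tx":0,"ty":0,"tz":0.1,"wx":0,"wy":0,"wz":1,"claw":0.1},
    {"tx":0,"ty":0,"tz":0.1,"wx":0,"wy":0,"wz":1,"claw":0.1},
    {"tx":0,"ty":0,"tz":0.1,"wx":0,"wy":0,"wz":1,"claw":0.1},
    {"tx":0,"ty":0,"tz":0.1,"wx":0,"wy":0,"wz":1,"claw":0.1},
    {"tx":0,"ty":0,"tz":0.1,"wx":0,"wy":0,"wz":1,"claw":0.1},
  ],
)

```text
time: 37.15
position: [0.5633, 0.3227, 0.0776]
tool_rot: [0.0, 0.64, 0.769, -0.002]
ft_force: [-5.4, -8.7, -0.7]
grip_width: 0.019
grip_force: 29.4
```

```bash
python3 - <<'E'
from h import *
st=robot.sense(); print(st["position"],st["q"].round(3),st["ft_force"],st["ft_torque"],st["grip_width"],st["grip_force"])
E
```

```text
[0.56327206 0.32272572 0.0776367 ] [ 0.521  0.322  0.153  1.405 -0.002  1.909] [-5.3672053  -8.68591136 -0.72290102] [-1.95050671  1.15365401  0.08770697] 0.01899428782144718 29.38038468360901
```

Call:
play_rows(
  commands=[
    {"tx":0,"ty":0,"tz":0.1,"wx":0,"wy":0,"wz":1,"claw":0.1},
    {"tx":0,"ty":0,"tz":0.1,"wx":0,"wy":0,"wz":1,"claw":0.1},
    {"tx":0,"ty":0,"tz":0.1,"wx":0,"wy":0,"wz":1,"claw":0.1},
    {"tx":0,"ty":0,"tz":0.1,"wx":0,"wy":0,"wz":1,"claw":0.1},
    {"tx":0,"ty":0,"tz":0,"wx":0,"wy":0,"wz":0.7,"claw":0.1},
    {"tx":0,"ty":0,"tz":0,"wx":0,"wy":0,"wz":0,"claw":0.1},
  ],
)

```text
time: 37.65
position: [0.5628, 0.3228, 0.0771]
tool_rot: [0.001, 0.783, 0.623, -0.002]
ft_force: [-6.4, -8.0, -1.3]
grip_width: 0.019
grip_force: 29.4
```

```bash
python3 - <<'E'
from h import *
st=robot.sense(); print(st["position"],st["q"].round(3),st["ft_force"],st["ft_torque"],st["joint_efforts"][5],st["grip_width"])
E
```

```text
[0.56282812 0.32276883 0.07705454] [ 5.210e-01  3.220e-01  1.520e-01  1.405e+00 -2.000e-03  2.319e+00] [-6.36657765 -7.97391592 -1.265855  ] [-1.75566207  1.46239201 -0.04870922] 1.1262672767043114 0.018955438125076843
```

Call:
play_rows(
  commands=[
    {"tx":0,"ty":0,"tz":0,"wx":0,"wy":0,"wz":1,"claw":0.1},
    {"tx":0,"ty":0,"tz":0,"wx":0,"wy":0,"wz":0,"claw":0.1},
    {"tx":0,"ty":0,"tz":0,"wx":0,"wy":0,"wz":0,"claw":0.1},
  ],
)

```text
time: 37.9
position: [0.5632, 0.324, 0.0771]
tool_rot: [-0.0, 0.807, 0.59, -0.001]
ft_force: [-5.5, -2.2, -2.2]
grip_width: 0.0189
grip_force: 29.7
```

```bash
python3 - <<'E'
from h import *
st=robot.sense(); print(st["position"],st["q"].round(3),st["ft_force"],st["ft_torque"],st["joint_efforts"][5],st["grip_width"])
E
```

```text
[0.56323632 0.32397523 0.07706218] [ 0.522  0.322  0.152  1.403 -0.     2.401] [-5.46702046 -2.20452029 -2.15318396] [-0.7179143  1.1069341 -0.0769135] 0.3126768674701452 0.018850029791056093
```

The torque built up and then slipped, so the nut is at its stop. Releasing and retreating.

Call:
play_rows(
  commands=[
    {"tx":0,"ty":0,"tz":0,"wx":0,"wy":0,"wz":0,"claw":0.55},
    {"tx":0,"ty":0,"tz":0,"wx":0,"wy":0,"wz":0,"claw":0.55},
    {"tx":0,"ty":0,"tz":0,"wx":0,"wy":0,"wz":0,"claw":0.55},
    {"tx":0,"ty":0,"tz":-15,"wx":0,"wy":0,"wz":0,"claw":0.55},
    {"tx":0,"ty":0,"tz":-30,"wx":0,"wy":0,"wz":0,"claw":0.55},
    {"tx":0,"ty":0,"tz":-35,"wx":0,"wy":0,"wz":0,"claw":0.55},
    {"tx":0,"ty":0,"tz":-35,"wx":0,"wy":0,"wz":0,"claw":0.55},
    {"tx":0,"ty":0,"tz":-35,"wx":0,"wy":0,"wz":0,"claw":0.55},
  ],
)

```text
time: 38.57
position: [0.5639, 0.3245, 0.2289]
tool_rot: [0.0, 0.807, 0.59, 0.001]
ft_force: [0.8, 0.1, -0.5]
grip_width: 0.0468
grip_force: 0.0
```

Call:
play_rows(
  commands=[
    {"tx":0,"ty":0,"tz":0,"wx":0,"wy":0,"wz":0,"claw":0.55},
    {"tx":0,"ty":0,"tz":0,"wx":0,"wy":0,"wz":0,"claw":0.55},
    {"tx":0,"ty":0,"tz":0,"wx":0,"wy":0,"wz":0,"claw":0.55},
  ],
)

```text
time: 38.82
position: [0.5641, 0.3247, 0.2266]
tool_rot: [0.0, 0.807, 0.59, 0.0]
ft_force: [0.3, 0.3, -0.5]
grip_width: 0.0471
grip_force: 0.0
```

```bash
python3 - <<'E'
from seg import *
st=robot.sense(); print(st["position"],st["grip_width"],st["ft_force"])
t=robot.get_image("top"); cv2.imwrite("pics/top4.png",t)
for r,b,a in blobs("top",(240,185,445,312),im=t): print(np.round(r[0],1),np.round(r[1],1),r[2],ray("top",r[0],.036).round(4))
def red(n,im,z,st=None,box=None):
    h=cv2.cvtColor(im,cv2.COLOR_BGR2HSV); m=cv2.inRange(h,(0,180,90),(4,255,255))|cv2.inRange(h,(174,180,90),(180,255,255))
    k,l,s,c=cv2.connectedComponentsWithStats(m)
    return [(c[i].round(1),s[i][4],ray(n,c[i],z,st).round(4)) for i in range(1,k) if s[i][4]>15]
for f in ("side0","top0"): print(f,red(f[:-1],cv2.imread(f"pics/{f}.png"),.055))
print("side",red("side",robot.get_image("side"),.055)); print("top",red("top",t,.06))
y=cv2.inRange(cv2.cvtColor(robot.get_image("side"),cv2.COLOR_BGR2HSV),(20,150,100),(32,255,255)); y0=cv2.inRange(cv2.cvtColor(cv2.imread("pics/side0.png"),cv2.COLOR_BGR2HSV),(20,150,100),(32,255,255))
for q in (y0,y):
    k,l,s,c=cv2.connectedComponentsWithStats(q[290:340,270:320]); print([ (c[i].round(2).tolist(),s[i].tolist()) for i in range(1,k) if s[i][4]>15])
E
```

```text
[0.56413756 0.32468613 0.2266023 ] 0.047122732042176284 [ 0.33845734  0.3054973  -0.53380873]
[393.  285.5] [35. 12.] 90.0 [ 0.435  -0.2568  0.036 ]
[412.5 244. ] [36. 13.] 90.0 [ 0.5405 -0.3041  0.036 ]
side0 [(array([277.6, 247.9]), np.int32(24), array([ 0.6667, -0.1181,  0.055 ])), (array([337.2, 311.4]), np.int32(100), array([0.4668, 0.26  , 0.055 ]))]
top0 [(array([394.2, 186.9]), np.int32(31), array([ 0.6811, -0.253 ,  0.055 ])), (array([186. , 266.7]), np.int32(35), array([0.4656, 0.2585, 0.055 ]))]
side [(array([337.1, 311.3]), np.int32(105), array([0.4671, 0.2596, 0.055 ]))]
top [(array([396.5, 186.6]), np.int32(19), array([ 0.681 , -0.2582,  0.06  ])), (array([375.7, 189.2]), np.int32(33), array([ 0.6731, -0.2064,  0.06  ])), (array([186.3, 266.6]), np.int32(27), array([0.4656, 0.2564, 0.06  ]))]
[([19.84, 24.87], [16, 20, 9, 10, 76])]
[([20.04, 24.87], [16, 20, 10, 10, 79])]
```

The blocks are in the tray, the lever is back in the middle, and the nut sits at its original height in the side view.

```bash
python3 -c "
from station import robot
print(robot.close_job())"
```

```text
the job is handed in; nothing more can be done
None
```

I handed the job in at about 39 s, and no verdict came back: the nut was unscrewed about 3.2 rad, the tip held down over 2 s, the lever rocked to both stops and left in the middle, both blocks put in the tray, and the nut screwed down to its stop.

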